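# Find the heavy side of a mixer rotor on the balancing stand

## Task

The round metal rotor of a vortex mixer hangs on the spindle of the balancing stand; somewhere inside it is an off-centre weight that cannot be seen, and the bearing is so stiff that the rotor stays wherever it is left. Turn the rotor by its rim, feel which way it is harder and easier to turn, and bring its heavy side straight down; finish while still holding the rim gripped between the fingers, with the rotor at rest. Leave the other things on the worktop alone.

Things in the scene. Friction and masses are not known exactly. Their poses are not given: they have to be found in the camera images.
- stand: Grey balancing stand, fixed to the worktop. Origin on the worktop, z up; its level x axis runs along the spindle from the rotor to the rear post (front, -x, faces the robot, turned up to 0.5 rad either way). Foot plate 14 mm thick, x -60 to 90, y -70 to 70 mm. Rear post 50 mm wide, x 35 to 59 mm, with a round top of radius 25 mm about the spindle line (highest at z = 150 mm).
- rotor: Aluminium disc, 170 mm diameter, 28 mm thick, overhung in front of the post; grip it across its thickness at the rim, from above (rim top z = 210 mm, bottom 40 mm). Origin: its centre. Turns without end stops about its x axis, which is parallel to the stand's x; a positive turn carries its y axis towards its z axis. Front hub and nut within 16 mm of the axis, up to 11 mm proud; rear hub 16 mm radius.
- spindle (a point): Centre of the rotor on the spindle line, fixed to the stand: 20 mm in front (-x) of the stand's origin, 125 mm above the worktop; axes as the stand's. Bearing drag is a constant 0.56 N m against any turning; the heavy side adds 0.39 to 0.49 N m times the sine of its angle from straight down, always pulling it towards straight down. So the rotor never turns by itself.
- index_mark (a point): Dark 12 mm dot, flush on the rotor's front face, 70 mm from its centre along the rotor's own z axis. It shows how far the rotor has turned, not where the heavy side is: that lies at a different angle from the mark each time, and starts at least 54 degrees away from straight down.
- screwdriver: Bystander: screwdriver 162x19x20 mm lying on the worktop.
- tape_roll: Bystander: roll of tape 54 mm diameter, 19 mm high, lying flat.
- beaker: Bystander: clear beaker 52 mm diameter, 66 mm high.
- mortar: Bystander: small mortar bowl 56 mm diameter, 22 mm high.

How it is judged:
By the outcome, as a careful person would: the job done as asked, in the order asked, and still so for the second after the job is handed in, while the arm keeps its last pose, push and grip.
It also fails if it takes over 72 s, if anything falls off the work surface, if the arm or the gripper's body presses on something with over 40 N, if the wrist force passes 120 N, or if a joint passes its speed limit or range.

## Robot

A 7-joint arm with a two-finger parallel gripper is mounted at the origin on a cart in front of the work surface, level with it; the furniture and walls round the work are solid. World frame = base frame: x ahead of the robot, y to its left, z up, the work surface at z = 0. Lengths are in m, angles in rad, forces in N, time in s.
With the tool pointing down it reaches from about 0.4 to 0.75 m from the base axis. Payload 19.5 kg.
Tool frame: the origin (TCP) lies midway between the tips of the shut fingers; the grasp point (between the pads) lies 19 mm behind it; z points along the fingers, y is the line along which they close (so a half turn about z gives the same grasp; the last joint's range is limited). The gripper opens to 85 mm and grips with 20 to 120 N. Pads are 22 mm wide; open, the fingers measure 114 mm over their backs; the gripper's body (76 mm by 85 mm) begins 54 mm behind the grasp point. The pads swing forward as they close: fully open they stand 13 mm farther back than shut.
Start: joints at [-1.231, 0.707, -0.028, 1.485, 0.022, 0.951, -0.075], TCP at [0.214, 0.534, 0.21] pointing down, gripper open.
Joint ranges: [-2.71, 2.71], [-0.32, 2.16], [-1.57, 1.52], [0, 2.45], [-1.46, 4.6], [0, 2.02], [-2.83, 2.83]. Speed limits (rad/s): [1.89, 1.89, 2.57, 2.57, 3.01, 3.01, 3.01].

## Interface

Orientations are given as a unit quaternion [x, y, z, w].
In Python, from cell import manip gives the robot as it stands.
- The arm moves only by the tool jog_arm, never from a script. Its argument "increments" is a list that holds one entry, the list of rows, each a list of 4 numbers: the shift along the tool's x, y, z in cm, then the turn about the tool's z in degrees. In form: [[[tx, ty, tz, turn], ...]]. A call has 1 to 12 rows; each row shifts and turns the commanded pose from where the row before left it, along the tool's axes as they then stand; what a row does not reach is not made up. A row lasts 1/12 s, in which the tool goes at most 41.7 mm and 7.16 degrees, less where a joint would pass 70% of its speed; a pose out of reach is approached as far as the arm can. A call is refused whole if a number of a shift passes 4.17 or a number of a turn 7.16, either way. A call with a gripper value outside its range is refused whole. "claw" is the finger opening in cm, from 0 to 8.54, set as the call begins (left out, the last holds). The fingers move at their own pace and stop on an object; "newtons" is the grip in N (left out, the last holds). Time passes only in rows, so rows that do not move let the fingers close. It gives the time, the measured TCP pose, the force, the opening and the grip force at its end, in the units of the state.
- manip.observe(): the state, without advancing time (a new reading comes with each control period).
- manip.grab_frame(name): name is "scene" or "top" or "wrist"; returns (picture, depth): 400x640x3 uint8, red, green, blue; 400x640 float32, m along the optical axis (not along the pixel's ray), 0 where there is no reading.
- manip.calibration(name): a dict with "fov_y" (degrees; the focal length in pixels is half the picture's height over the tangent of half this angle, whatever the lens; pixels are square), "cx", "cy" (the principal point, pixels), "T" (4x4, takes a point from camera to world coordinates); the wrist camera has in their place "tool_from_camera" (4x4, takes a point from camera to tool coordinates, whose origin is the TCP and whose axes are the flange's). Camera axes: x right, y up, looking along -z (the intrinsics and any distortion apply to the point x, -y, -z); pixel columns grow to the right and rows downward; lengths in m; the calibration is good to about 2 mm. A picture is of the moment at which its call begins: read the wrist's pose just before it. calibration takes no time and is no camera call.
- manip.job_done(): hands the job in; it is judged then, once.
The state is a dict: "t": time; "q": joint angles; "qvel": joint speeds; "effort": joint torques, N m; "position": TCP position; "tool_rot": TCP orientation; "force": force on the tool from outside, world axes, zero at the start; "moment": the same for the moment, N m; "grip_width": finger opening in m; "finger_force": force on a finger pad.
Only numpy, scipy, OpenCV 4.12 (cv2) and the standard library are available. Lean on these libraries where they do the work, as an engineer would, in place of code of your own. Each camera call takes 0.05 s, during which the arm holds its last target. There are 200 camera calls.

## Working session

There is one attempt and no reset: what is moved stays moved. The work goes in short steps, Python scripts to look and compute and a tool call to move; the robot and the scene stay as the last step left them, time stands still between calls to the robot, and variables do not carry over. Pictures are saved under pics/ and viewed, at most 10 in all, crops included, and the job is handed in when it is done.

Besides the shell and the picture viewer there is one more tool, called after ">>>" in YAML: its name, and indented under it one key for each argument. jog_arm: Moves the arm, as the interface text tells. Its arguments: {"type":"object","properties":{"increments":{"type":"array","items":{"type":"array","items":{"type":"array","items":{"type":"number"}}}},"claw":{"type":"number"},"newtons":{"type":"number"}},"required":["increments"]}

```bash
ls; mkdir -p pics
python3 - <<'E'
from cell import manip
import cv2,numpy as np
s=manip.observe();print({k:np.round(v,3) for k,v in s.items()})
for n in("scene","top"):
    im,d=manip.grab_frame(n);cv2.imwrite(f"pics/{n}0.png",im[:,:,::-1]);np.savez(f"pics/{n}0.npz",im=im,d=d)
    c=manip.calibration(n);print(n,c)
print(manip.calibration("wrist"))
E
```

```text
pics
{'t': np.float64(0.0), 'q': array([-1.231,  0.707, -0.028,  1.485,  0.022,  0.951, -0.075]), 'qvel': array([ 0.001,  0.   , -0.   ,  0.   , -0.002,  0.002, -0.   ]), 'effort': array([ 1.0000e-03, -8.8322e+01,  1.2350e+00, -2.3616e+01,  1.7000e-02,
        7.0000e-03,  0.0000e+00]), 'position': array([0.214, 0.533, 0.209]), 'tool_rot': array([ 0.19 ,  0.982, -0.001, -0.   ]), 'force': array([-0.411, -0.637, -0.48 ]), 'moment': array([-0.003, -0.022, -0.005]), 'finger_force': np.float64(0.0), 'grip_width': np.float64(0.085)}
scene {'fov_y': 51.85774602681462, 'cx': 321.010624722014, 'cy': 194.54509989258182, 'T': array([[-0.99607523,  0.04592554, -0.07566361,  0.46676826],
       [-0.08811904, -0.59487382,  0.79897445,  0.87473566],
       [-0.00831697,  0.80250606,  0.59658599,  0.71272575],
       [ 0.        ,  0.        ,  0.        ,  1.        ]])}
top {'fov_y': 46.956818316714866, 'cx': 319.65397449067825, 'cy': 205.24791967599916, 'T': array([[-0.0253208 ,  0.98058845, -0.19443545,  0.37092731],
       [-0.99902107, -0.03187825, -0.03067049,  0.07303403],
       [-0.03627339,  0.19346851,  0.98043571,  1.06617457],
       [ 0.        ,  0.        ,  0.        ,  1.        ]])}
{'fov_y': 71.61789137881529, 'cx': 322.0609557140389, 'cy': 208.47467273134498, 'tool_from_camera': array([[ 8.65167951e-04,  9.49640357e-01,  3.13340779e-01,
         8.03789963e-02],
       [ 9.99999619e-01, -8.58834746e-04, -1.58241409e-04,
         1.18463015e-03],
       [ 1.18835521e-04,  3.13340797e-01, -9.49640738e-01,
        -1.63996240e-01],
       [ 0.00000000e+00,  0.00000000e+00,  0.00000000e+00,
         1.00000000e+00]])}
```

View pics/scene0.png

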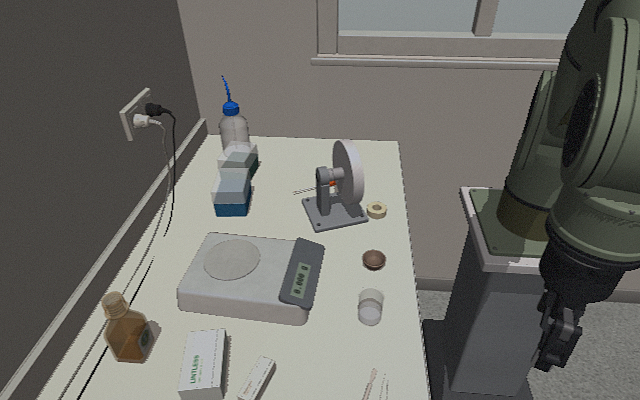

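View pics/top0.png

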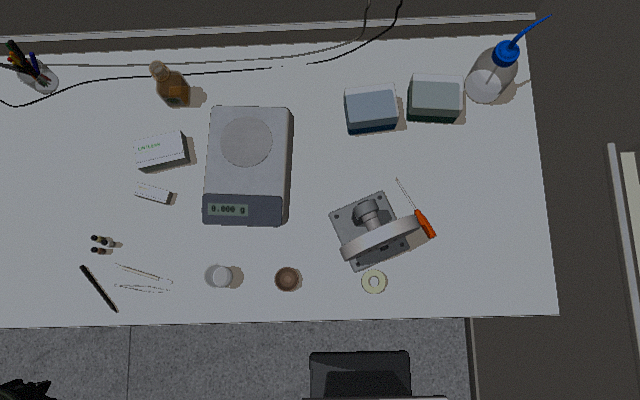

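The scene view shows the disc at about (348,175), in front of its post. The top view shows the rim strip from (342,252) to (419,225), with the tape roll at (374,281) and the screwdriver at (425,222) beside it.

```bash
cat > h.py <<'E'
import numpy as np
from cell import manip
def cloud(n,d,T=None):
    c=manip.calibration(n);f=200/np.tan(np.radians(c["fov_y"]/2))
    v,u=np.mgrid[:400,:640]
    p=np.stack([(u-c["cx"])/f*d,-(v-c["cy"])/f*d,-d],-1)
    T=c["T"] if T is None else T
    return p@T[:3,:3].T+T[:3,3]
E
python3 - <<'E'
from h import *
for n,(u0,u1,v0,v1) in dict(top=(325,440,185,270),scene=(325,370,135,212)).items():
    z=np.load(f"pics/{n}0.npz");P=cloud(n,z['d'])
    m=np.zeros((400,640),bool);m[v0:v1,u0:u1]=1;m&=z['d']>0
    Q=P[m];print(n,len(Q),'zmax',np.percentile(Q[:,2],[50,90,99,100]))
    R=Q[(Q[:,2]>.175)&(Q[:,2]<.23)]
    c=R.mean(0);U,S,V=np.linalg.svd(R[:,:2]-c[:2],full_matrices=False)
    print(len(R),c,V,S/np.sqrt(len(R)));
    e=(R[:,:2]-c[:2])@V.T
    print('extent',np.percentile(e,[1,99],axis=0), 'top',R[R[:,2]>np.percentile(R[:,2],90)].mean(0))
z=np.load("pics/top0.npz");P=cloud("top",z['d'])
for uv in((374,281),(381,238),(345,255),(417,227),(287,279),(367,208),(340,220),(385,195),(405,262)):
    print(uv,P[uv[1],uv[0]])
E
```

```text
top 9732 zmax [0.00415268 0.18468565 0.21070544 0.21481225]
1097 [ 0.48258111 -0.0143936   0.19994212] [[ 0.37444405 -0.92724951]
 [ 0.92724951  0.37444405]] [0.03817712 0.00843549]
extent [[-0.0638328  -0.01321142]
 [ 0.07059505  0.01460983]] top [ 0.48440073 -0.01758035  0.21173041]
scene 3449 zmax [0.07560141 0.18754721 0.20866905 0.21173156]
493 [0.4779532  0.00494106 0.19460134] [[-0.4625801  0.8865775]
 [ 0.8865775  0.4625801]] [0.03166547 0.0085126 ]
extent [[-0.07694136 -0.01834143]
 [ 0.04637888  0.01265005]] top [ 0.48213178 -0.01684943  0.20922547]
(374, 281) [ 0.40245416 -0.01279408  0.00216141]
(381, 238) [ 0.47489665 -0.01281146  0.20995772]
(345, 255) [0.45020058 0.05402902 0.15285407]
(417, 227) [ 0.49890753 -0.08746822  0.17215859]
(287, 279) [0.41209937 0.18512672 0.00559693]
(367, 208) [0.54397527 0.00616241 0.14932112]
(340, 220) [0.54313822 0.05978807 0.0149972 ]
(385, 195) [ 0.60220841 -0.0485735  -0.00099364]
(405, 262) [ 4.43541644e-01 -8.57063887e-02  3.46023751e-04]
```

Both views put the rim top at about (0.484, -0.017, 0.210) and the spindle yaw at about 22°. The height matches the text. I'll rise first, then go over it.

>>> jog_arm:
  increments:
    - [[0,0,-4,0],[0,0,-4,0],[0,0,-4,0],[-2.5,-2.3,0,0],[-2.5,-2.3,0,0],[-2.5,-2.3,0,0],[-2.5,-2.3,0,0],[-2.5,-2.3,0,0],[-2.5,-2.3,0,0],[-2.5,-2.3,0,0],[-2.5,-2.3,0,0],[-2.5,-2.3,0,0]]

```text
t: 1.1
position: [0.3462, 0.256, 0.3299]
tool_rot: [0.19, 0.982, -0.0, -0.0]
force: [1.3, 0.5, 1.0]
grip_width: 0.0855
finger_force: 0.0
```

>>> jog_arm:
  increments:
    - [[-2.5,-2.3,0,0],[-2.5,-2.3,0,0],[-2.5,-2.3,0,0],[-2.5,-2.3,0,0],[-2.5,-2.3,0,0],[-2.5,-2.3,0,0],[-2.5,-2.3,0,0],[0,0,0,7],[0,0,0,7],[0,0,0,7],[0,0,0,7],[0,0,0,7]]
  claw: 5.5

```text
t: 2.1
position: [0.4482, 0.043, 0.3298]
tool_rot: [0.479, 0.878, -0.0, -0.0]
force: [0.7, 0.2, 0.2]
grip_width: 0.0548
finger_force: 0.0
```

```bash
cat >> h.py <<'E'
from scipy.spatial.transform import Rotation as Ro
TOP=np.array([.484,-.017]); YAW=np.radians(22.)
def st():
    s=manip.observe();R=Ro.from_quat(s['tool_rot']).as_matrix()
    print('t %.2f'%s['t'],'p',np.round(s['position'],4),'q',np.round(s['q'],2),'yang %.1f'%np.degrees(np.arctan2(R[1,1],R[0,1])),'tilt',np.round(R[:2,2],3),'F',np.round(s['force'],2),'M',np.round(s['moment'],3),'w %.4f'%s['grip_width'],'ff %.1f'%s['finger_force'])
    return s,R
E
python3 - <<'E'
from h import *
import cv2
s,R=st()
d=np.r_[TOP-s['position'][:2],0];print('tool delta',R.T@d)
im,dd=manip.grab_frame("wrist");c=manip.calibration("wrist")
T=np.eye(4);T[:3,:3]=R;T[:3,3]=s['position'];P=cloud("wrist",dd,T@c["tool_from_camera"])
cv2.imwrite("pics/w1.png",im[:,:,::-1]);np.savez("pics/w1.npz",P=P,d=dd)
E
```

```text
t 2.10 p [0.4482 0.043  0.3298] q [-0.31  0.39  0.22  1.68 -0.1   1.08  0.52] yang 32.8 tilt [-0. -0.] F [0.66 0.24 0.21] M [ 0.009 -0.003 -0.015] w 0.0548 ff 0.0
tool delta [-6.98154869e-02 -2.37557392e-03 -6.77377169e-06]
```

>>> jog_arm:
  increments:
    - [[-2.33,-0.08,0,0],[-2.33,-0.08,0,0],[-2.33,-0.08,0,0],[0,0,0,5.4],[0,0,0,5.4],[0,0,0,0]]

```text
t: 2.65
position: [0.4844, -0.017, 0.3296]
tool_rot: [0.558, 0.83, -0.0, -0.0]
force: [0.1, 0.6, -1.1]
grip_width: 0.0549
finger_force: 0.0
```

Run:
```python
from h import *
import cv2
s,R=st()
d=np.r_[TOP-s['position'][:2],0];print('tool delta',R.T@d)
im,dd=manip.grab_frame("wrist");c=manip.calibration("wrist")
T=np.eye(4);T[:3,:3]=R;T[:3,3]=s['position'];P=cloud("wrist",dd,T@c["tool_from_camera"])
cv2.imwrite("pics/w2.png",im[:,:,::-1])
for P in(P,np.load("pics/w1.npz")['P']):
    m=(P[...,2]>.185)&(P[...,2]<.216)&(np.hypot(P[...,0]-.484,P[...,1]+.017)<.09)
    Q=P[m];c0=Q.mean(0);U,S,V=np.linalg.svd(Q[:,:2]-c0[:2],full_matrices=False)
    e=(Q[:,:2]-c0[:2])@V.T
    print(len(Q),c0,V,np.percentile(e,[1,99],axis=0),'top',np.percentile(Q[:,2],[90,99]),Q[Q[:,2]>np.percentile(Q[:,2],90)].mean(0))
    # circle fit in (s,z) using plane dir
    u=V[0];ss=Q[:,:2]@u;A=np.c_[2*ss,2*Q[:,2],np.ones(len(ss))];x=np.linalg.lstsq(A,ss**2+Q[:,2]**2,rcond=None)[0]
    print('circle',x[:2],np.sqrt(x[2]+x[0]**2+x[1]**2), 's*u',u*x[0], 'n',V[1], 'centre n',np.mean(np.percentile((Q[:,:2])@V[1],[2,98])))
```

```text
t 2.65 p [ 0.4844 -0.017   0.3296] q [-0.2   0.45  0.28  1.58 -0.13  1.13  0.5 ] yang 22.2 tilt [-0.001 -0.   ] F [ 0.13  0.59 -1.12] M [0.017 0.009 0.02 ] w 0.0549 ff 0.0
tool delta [ 1.62586122e-04 -4.11595150e-04  3.03804916e-07]
2574 [ 0.48253142 -0.00933934  0.20254711] [[ 0.37494591 -0.92704669]
 [-0.92704669 -0.37494591]] [[-0.05084816 -0.01346575]
 [ 0.06502462  0.01343925]] top [0.20950158 0.21061875] [ 0.48493945 -0.01635196  0.21000938]
circle [0.19748805 0.12570551] 0.08396929815134645 s*u [ 0.07404734 -0.18308064] n [-0.92704669 -0.37494591] centre n -0.44388200373998565
2159 [ 0.48074739 -0.00631024  0.20228648] [[-0.37086709  0.92868596]
 [-0.92868596 -0.37086709]] [[-0.06734246 -0.01401477]
 [ 0.04755192  0.01354764]] top [0.2094853 0.2105146] [ 0.48515056 -0.0157267   0.20999488]
circle [-0.19489145  0.12986791] 0.07993599046106792 s*u [ 0.07227882 -0.18099295] n [-0.92868596 -0.37086709] centre n -0.4442790446751421
```

View pics/w2.png

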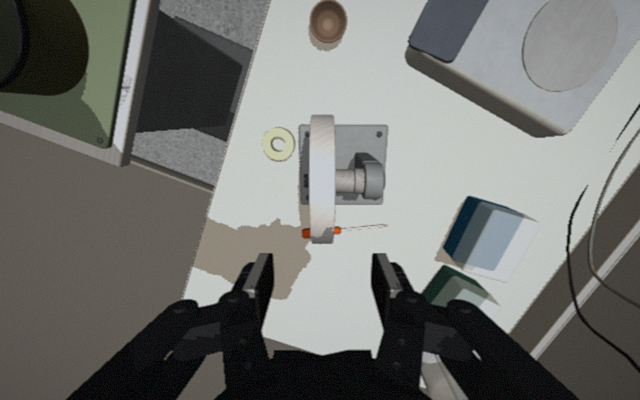

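The wrist view shows the rim at (322,180) running straight down the picture between the open fingers, with the tape at (278,144) and the screwdriver at (320,232) clear on the worktop. The circle fit gives a centre of (0.4855, -0.0167, 0.125) and r of about 84 mm, which matches the text. I'll go down 40° round the rim to one side.

>>> jog_arm:
  increments:
    - [[2.3,0.1,0,0.2],[2.3,0,0,0],[0,0,3.8,0],[0,0,3.8,0],[0,0,3.8,0],[0,0,3.8,0],[0,0,2.0,0],[0,0,0,0]]

```text
t: 3.37
position: [0.4664, 0.0264, 0.1548]
tool_rot: [0.556, 0.831, -0.002, -0.002]
force: [0.2, -0.1, 0.5]
grip_width: 0.0554
finger_force: 0.0
```

>>> jog_arm:
  increments:
    - [[0,0,0,0],[0,0,0,0],[0,0,0,0],[0,0,0,0],[0,0,0,0],[0,0,0,0]]
  claw: 1.0
  newtons: 60

```text
t: 3.87
position: [0.4668, 0.026, 0.1595]
tool_rot: [0.558, 0.83, -0.0, -0.001]
force: [-13.5, -3.0, 11.5]
grip_width: 0.0268
finger_force: 59.0
```

```bash
cat >> h.py <<'E'
C=np.array([.4855,-.0167,.125]); X=np.array([np.cos(YAW),np.sin(YAW),0]);Y=np.array([-X[1],X[0],0]);Z=np.array([0,0,1.])
OFF=.022   # contact point above TCP
def rep(v=True):
    s,R=st();p=s['position']-C;y,z=p@Y,p@Z+OFF
    th=np.degrees(np.arctan2(y,z));r=np.hypot(y,z);F,M=s['force'],s['moment']
    fy,fz=F@Y,F@Z
    # torque about +X that the tool exerts on rotor = -(r x F + M)
    tf=-(y*fz-z*fy); tm=-(M@X)
    print('  th %.1f r %.1f axial %.1f fy %.1f fz %.1f fx %.1f tF %.3f tM %.3f'%(th,r*1e3,p@X*1e3,fy,fz,F@X,tf,tm))
    open('log.txt','a').write(f"{s['t']:.2f} {th:.2f} {y:.4f} {z:.4f} {fy:.3f} {fz:.3f} {M@X:.4f}\n")
E
python3 -c "
from h import *
rep()"
```

```text
t 3.87 p [0.4668 0.026  0.1595] q [-0.24  0.64  0.2   1.93 -0.22  0.59  0.49] yang 22.2 tilt [-0.001  0.   ] F [-13.52  -2.96  11.55] M [-0.723  2.684 -0.036] w 0.0268 ff 59.0
  th 39.5 r 73.2 axial -1.3 fy 2.3 fz 11.5 fx -13.6 tF -0.406 tM -0.335
```

The grip holds at the right width with a slight axial load, which I'll ease by 1 mm. Next I turn the rim positively (over the top) and log the wrench while it moves.

>>> jog_arm:
  increments:
    - [[-0.4,-0.1,-0.32,0],[-0.42,0,-0.28,0],[-0.44,0,-0.26,0]]

```text
t: 4.12
position: [0.4716, 0.0139, 0.1672]
tool_rot: [0.558, 0.83, -0.0, -0.0]
force: [-3.2, -2.2, -16.6]
grip_width: 0.0264
finger_force: 60.3
```

```bash
python3 -c "
from h import *
rep()"
```

```text
t 4.12 p [0.4716 0.0139 0.1672] q [-0.21  0.64  0.2   1.91 -0.21  0.62  0.51] yang 22.2 tilt [-0.001  0.   ] F [ -3.23  -2.25 -16.61] M [-0.105  0.918 -0.002] w 0.0264 ff 60.3
  th 27.6 r 72.5 axial -1.5 fy -0.9 fz -16.6 fx -3.8 tF 0.501 tM -0.246
```

>>> jog_arm:
  increments:
    - [[-0.46,0,-0.22,0],[-0.47,0,-0.19,0]]

```text
t: 4.28
position: [0.4751, 0.0052, 0.1709]
tool_rot: [0.558, 0.83, -0.0, -0.0]
force: [-3.4, 1.7, -17.5]
grip_width: 0.0263
finger_force: 60.0
```

```bash
python3 -c "
from h import *
rep()"
```

```text
t 4.28 p [0.4751 0.0052 0.1709] q [-0.19  0.63  0.2   1.89 -0.2   0.63  0.52] yang 22.1 tilt [-0.001  0.   ] F [ -3.44   1.74 -17.55] M [ 0.855  1.046 -0.216] w 0.0263 ff 60.0
  th 19.6 r 72.1 axial -1.5 fy 2.9 fz -17.5 fx -2.5 tF 0.621 tM -1.185
```

>>> jog_arm:
  increments:
    - [[-0.49,0,-0.16,0],[-0.49,0,-0.12,0]]

```text
t: 4.45
position: [0.4788, -0.0039, 0.1735]
tool_rot: [0.558, 0.83, -0.0, -0.001]
force: [-4.7, 3.0, -16.8]
grip_width: 0.0263
finger_force: 60.0
```

```bash
python3 -c "
from h import *
rep()"
```

```text
t 4.45 p [ 0.4788 -0.0039  0.1735] q [-0.17  0.63  0.2   1.88 -0.2   0.65  0.53] yang 22.1 tilt [-0.001  0.   ] F [ -4.7    3.01 -16.84] M [ 1.199  1.229 -0.236] w 0.0263 ff 60.0
  th 11.6 r 72.0 axial -1.4 fy 4.6 fz -16.8 fx -3.2 tF 0.564 tM -1.572
```

>>> jog_arm:
  increments:
    - [[-0.5,0,-0.09,0],[-0.51,0,-0.05,0],[-0.51,0,-0.02,0]]

```text
t: 4.7
position: [0.4844, -0.0177, 0.1752]
tool_rot: [0.558, 0.83, -0.0, -0.001]
force: [-7.1, 4.0, -5.8]
grip_width: 0.0263
finger_force: 60.5
```

```bash
python3 -c "
from h import *
rep()"
```

```text
t 4.70 p [ 0.4844 -0.0177  0.1752] q [-0.14  0.64  0.2   1.86 -0.19  0.67  0.56] yang 22.1 tilt [-0.001  0.001] F [-7.05  3.97 -5.84] M [ 1.581  1.865 -0.11 ] w 0.0263 ff 60.5
  th -0.4 r 72.2 axial -1.4 fy 6.3 fz -5.8 fx -5.1 tF 0.453 tM -2.164
```

The force noise is about 0.7 N, but the moment is much cleaner. I'll sweep both ways: drag and pad friction cancel in the forward/backward average, which leaves the gravity term.

```bash
printf 'from h import *\nrep()\n' > r.py; tail -1 log.txt
```

```text
4.70 -0.44 -0.0006 0.0722 6.319 -5.840 2.1642
```

>>> jog_arm:
  increments:
    - [[-0.51,0,0.02,0],[-0.51,0,0.05,0]]
  newtons: 40

```text
t: 4.87
position: [0.4883, -0.0272, 0.1748]
tool_rot: [0.558, 0.83, 0.0, -0.001]
force: [-9.6, 4.1, 1.7]
grip_width: 0.0263
finger_force: 61.1
```

```bash
python3 r.py
```

```text
t 4.87 p [ 0.4883 -0.0272  0.1748] q [-0.12  0.64  0.2   1.84 -0.19  0.67  0.57] yang 22.1 tilt [-0.001  0.001] F [-9.64  4.14  1.74] M [1.618 2.4   0.272] w 0.0263 ff 61.1
  th -8.5 r 72.6 axial -1.3 fy 7.5 fz 1.7 fx -7.4 tF 0.553 tM -2.399
```

>>> jog_arm:
  increments:
    - [[-0.5,0,0.09,0],[-0.49,0,0.12,0]]

```text
t: 5.03
position: [0.4922, -0.0367, 0.173]
tool_rot: [0.558, 0.83, 0.0, -0.0]
force: [-10.5, 1.2, 8.9]
grip_width: 0.0265
finger_force: 62.0
```

```bash
python3 r.py
```

```text
t 5.03 p [ 0.4922 -0.0367  0.173 ] q [-0.1   0.65  0.19  1.83 -0.19  0.68  0.59] yang 22.1 tilt [-0.  0.] F [-10.5    1.18   8.86] M [0.656 2.314 0.171] w 0.0265 ff 62.0
  th -16.8 r 73.1 axial -1.3 fy 5.0 fz 8.9 fx -9.3 tF 0.539 tM -1.475
```

>>> jog_arm:
  increments:
    - [[-0.49,0,0.16,0],[-0.47,0,0.19,0]]

```text
t: 5.2
position: [0.4961, -0.0462, 0.1699]
tool_rot: [0.558, 0.83, 0.0, 0.0]
force: [-9.4, -3.0, 15.3]
grip_width: 0.0269
finger_force: 63.1
```

```bash
python3 r.py
```

```text
t 5.20 p [ 0.4961 -0.0462  0.1699] q [-0.08  0.66  0.19  1.82 -0.19  0.68  0.6 ] yang 22.1 tilt [ 0.001 -0.   ] F [-9.37 -2.95 15.25] M [-0.047  2.177  0.27 ] w 0.0269 ff 63.1
  th -25.1 r 73.8 axial -1.2 fy 0.8 fz 15.3 fx -9.8 tF 0.529 tM -0.772
```

>>> jog_arm:
  increments:
    - [[-0.46,0,0.22,0],[-0.44,0,0.26,0]]

```text
t: 5.37
position: [0.4998, -0.0552, 0.1653]
tool_rot: [0.559, 0.829, -0.0, 0.001]
force: [-10.3, -7.7, 19.8]
grip_width: 0.0262
finger_force: 64.1
```

```bash
python3 r.py
```

```text
t 5.37 p [ 0.4998 -0.0552  0.1653] q [-0.06  0.67  0.19  1.81 -0.19  0.67  0.62] yang 22.1 tilt [ 0.002 -0.001] F [-10.26  -7.73  19.81] M [-1.466  2.344  0.047] w 0.0262 ff 64.1
  th -33.4 r 74.6 axial -1.1 fy -3.3 fz 19.8 fx -12.4 tF 0.606 tM 0.481
```

>>> jog_arm:
  increments:
    - [[-0.42,0,0.28,0],[-0.4,0,0.32,0]]

```text
t: 5.53
position: [0.5032, -0.0635, 0.1596]
tool_rot: [0.559, 0.829, -0.0, 0.002]
force: [-10.5, -10.1, 25.2]
grip_width: 0.0261
finger_force: 65.8
```

```bash
python3 r.py
```

```text
t 5.53 p [ 0.5032 -0.0635  0.1596] q [-0.04  0.69  0.18  1.8  -0.18  0.66  0.63] yang 22.0 tilt [ 0.003 -0.002] F [-10.53 -10.14  25.25] M [-1.427  2.49  -0.038] w 0.0261 ff 65.8
  th -41.5 r 75.6 axial -1.1 fy -5.5 fz 25.2 fx -13.6 tF 0.955 tM 0.390
```

>>> jog_arm:
  increments:
    - [[0.4,0,-0.32,0],[0.42,0,-0.28,0],[0.44,0,-0.26,0]]

```text
t: 5.78
position: [0.4982, -0.0517, 0.1669]
tool_rot: [0.559, 0.829, -0.001, 0.001]
force: [0.3, -11.3, -23.7]
grip_width: 0.0267
finger_force: 60.2
```

```bash
python3 r.py
```

```text
t 5.78 p [ 0.4982 -0.0517  0.1669] q [-0.07  0.67  0.19  1.82 -0.18  0.67  0.61] yang 22.0 tilt [ 0.001 -0.003] F [  0.27 -11.31 -23.73] M [-2.766 -0.354  0.057] w 0.0267 ff 60.2
  th -30.2 r 73.9 axial -1.3 fy -10.6 fz -23.7 fx -4.0 tF -1.560 tM 2.698
```

>>> jog_arm:
  increments:
    - [[0.46,0,-0.22,0],[0.47,0,-0.19,0]]

```text
t: 5.95
position: [0.4946, -0.0428, 0.1707]
tool_rot: [0.559, 0.829, -0.001, 0.001]
force: [1.8, -12.3, -25.6]
grip_width: 0.0264
finger_force: 59.4
```

```bash
python3 r.py
```

```text
t 5.95 p [ 0.4946 -0.0428  0.1707] q [-0.09  0.66  0.19  1.83 -0.19  0.67  0.6 ] yang 22.1 tilt [ 0.001 -0.003] F [  1.79 -12.27 -25.63] M [-2.801 -0.568  0.257] w 0.0264 ff 59.4
  th -22.2 r 73.1 axial -1.3 fy -12.1 fz -25.6 fx -2.9 tF -1.523 tM 2.810
```

>>> jog_arm:
  increments:
    - [[0.49,0,-0.16,0],[0.49,0,-0.12,0]]

```text
t: 6.12
position: [0.491, -0.0339, 0.1735]
tool_rot: [0.559, 0.829, -0.001, 0.001]
force: [-0.2, -11.3, -21.2]
grip_width: 0.0262
finger_force: 59.0
```

```bash
python3 r.py
```

```text
t 6.12 p [ 0.491  -0.0339  0.1735] q [-0.11  0.65  0.2   1.84 -0.19  0.67  0.58] yang 22.0 tilt [ 0.001 -0.003] F [ -0.24 -11.27 -21.18] M [-2.65  -0.02   0.164] w 0.0262 ff 59.0
  th -14.4 r 72.8 axial -1.4 fy -10.4 fz -21.2 fx -4.4 tF -1.113 tM 2.465
```

>>> jog_arm:
  increments:
    - [[0.5,0,-0.09,0],[0.51,0,-0.05,0],[0.51,0,-0.02,0]]

```text
t: 6.37
position: [0.4857, -0.0205, 0.1755]
tool_rot: [0.559, 0.829, -0.001, 0.002]
force: [1.8, -19.5, -11.6]
grip_width: 0.0263
finger_force: 59.2
```

```bash
python3 r.py
```

```text
t 6.37 p [ 0.4857 -0.0205  0.1755] q [-0.14  0.64  0.2   1.86 -0.19  0.66  0.56] yang 22.0 tilt [ 0.002 -0.004] F [  1.8  -19.54 -11.62] M [-4.601 -0.413  0.215] w 0.0263 ff 59.2
  th -2.9 r 72.6 axial -1.3 fy -18.8 fz -11.6 fx -5.7 tF -1.404 tM 4.421
```

```bash
cat > fit.py <<'E'
import numpy as np
D=np.array([l.split() for l in open('log.txt')],float)[1:]
t,th,y,z,fy,fz,M=D.T
sg=np.where(t<5.6,1,-1.);b=np.radians(-th)
w=M+y*fz-z*fy
for nm,cols in dict(L=[fy],La=[fy,fz],Lac=[fy,fz,np.ones_like(fy)]).items():
    A=np.c_[tuple(cols)+(-np.cos(b),-np.sin(b))]
    x,res,_,_=np.linalg.lstsq(A,w+sg*.56,rcond=None);r=w+sg*.56-A@x
    print(nm,np.round(x,3),'K',np.hypot(*x[-2:]),'rms',r.std())
    print(np.round(r,2))
for L in(.2,.25,.3,.34): print(L,np.round(-(w-L*fy),2))
E
python3 fit.py
```

```text
L [ 0.222 -0.61   0.007] K 0.6102085997344063 rms 0.16834186639851953
[-0.05 -0.1  -0.04  0.26  0.15 -0.21  0.08 -0.3  -0.03  0.13  0.27 -0.2
 -0.01]
La [ 0.23  -0.006 -0.551 -0.214] K 0.5912500583414964 rms 0.151521504265045
[ 0.01 -0.1  -0.08  0.23  0.13 -0.19  0.13 -0.22  0.07 -0.    0.16 -0.26
  0.1 ]
Lac [ 0.229 -0.006 -0.306 -0.88  -0.232] K 0.9095939518478882 rms 0.1504074130451918
[ 0.04 -0.09 -0.08  0.22  0.11 -0.21  0.13 -0.21  0.1   0.01  0.17 -0.27
  0.07]
0.2 [ 0.08  0.02 -0.1  -0.45 -0.36  0.07 -0.09  0.42  0.26 -0.98 -1.12 -0.72
 -0.74]
0.25 [ 0.04  0.16  0.13 -0.13  0.02  0.32 -0.05  0.26 -0.02 -1.51 -1.73 -1.24
 -1.68]
0.3 [-0.01  0.31  0.36  0.18  0.39  0.57 -0.01  0.09 -0.29 -2.04 -2.33 -1.75
 -2.62]
0.34 [-0.04  0.42  0.54  0.44  0.69  0.78  0.02 -0.04 -0.51 -2.46 -2.81 -2.17
 -3.37]
```

Backward is clearly harder than forward over the whole window: gravity pulls positive by about 0.45 N·m, near its maximum. So the heavy side is roughly 90° short of straight down in the positive sense. I'll regrip at +45° and carry it on forward.

>>> jog_arm:
  increments:
    - [[0,0,0,0],[0,0,0,0],[0,0,0,0],[0,0,0,0],[1.7,-0.1,0.7,0],[1.75,0,0.75,0],[1.75,0,0.7,0],[0,0,0,0]]
  claw: 5.5

```text
t: 7.03
position: [0.4632, 0.0329, 0.1527]
tool_rot: [0.557, 0.831, 0.0, -0.001]
force: [-1.0, 0.9, 0.6]
grip_width: 0.055
finger_force: 0.0
```

```bash
python3 r.py
```

```text
t 7.03 p [0.4632 0.0329 0.1527] q [-0.25  0.65  0.19  1.95 -0.22  0.56  0.48] yang 22.3 tilt [-0.001  0.001] F [-1.03  0.85  0.56] M [ 0.036  0.039 -0.021] w 0.0550 ff 0.0
  th 47.5 r 73.7 axial -2.1 fy 1.2 fz 0.6 fx -0.6 tF 0.028 tM -0.048
```

>>> jog_arm:
  increments:
    - [[0,0,0,0],[0,0,0,0],[0,0,0,0],[0,0,0,0],[0,0,0,0],[0,0,0,0]]
  claw: 1.0
  newtons: 40

```text
t: 7.53
position: [0.4651, 0.0296, 0.154]
tool_rot: [0.559, 0.829, 0.001, 0.001]
force: [2.6, 1.3, 5.3]
grip_width: 0.027
finger_force: 39.7
```

```bash
python3 r.py
```

```text
t 7.53 p [0.4651 0.0296 0.154 ] q [-0.24  0.65  0.19  1.95 -0.22  0.56  0.48] yang 22.1 tilt [0.002 0.   ] F [2.6  1.27 5.32] M [ 0.269 -0.189  0.01 ] w 0.0270 ff 39.7
  th 44.7 r 71.9 axial -1.5 fy 0.2 fz 5.3 fx 2.9 tF -0.259 tM -0.179
```

>>> jog_arm:
  increments:
    - [[-0.46,0,-0.43,0],[-0.5,0,-0.38,0],[-0.53,0,-0.34,0]]

```text
t: 7.78
position: [0.4707, 0.0156, 0.1651]
tool_rot: [0.558, 0.83, 0.0, 0.0]
force: [8.8, 0.7, -19.2]
grip_width: 0.0269
finger_force: 40.7
```

```bash
python3 r.py
```

```text
t 7.78 p [0.4707 0.0156 0.1651] q [-0.22  0.64  0.2   1.92 -0.21  0.6   0.5 ] yang 22.1 tilt [ 0.001 -0.   ] F [  8.82   0.69 -19.16] M [ 0.48  -1.545  0.073] w 0.0269 ff 40.7
  th 29.7 r 71.5 axial -1.6 fy -2.7 fz -19.2 fx 8.4 tF 0.514 tM 0.134
```

>>> jog_arm:
  increments:
    - [[-0.56,0,-0.29,0],[-0.58,0,-0.24,0],[-0.6,0,-0.18,0]]

```text
t: 8.03
position: [0.477, -0.0001, 0.1721]
tool_rot: [0.558, 0.83, 0.0, 0.0]
force: [5.6, 6.1, -14.1]
grip_width: 0.0268
finger_force: 40.6
```

```bash
python3 r.py
```

```text
t 8.03 p [ 4.770e-01 -1.000e-04  1.721e-01] q [-0.18  0.63  0.2   1.89 -0.2   0.64  0.53] yang 22.1 tilt [0. 0.] F [  5.57   6.05 -14.13] M [ 1.611 -1.075  0.04 ] w 0.0268 ff 40.6
  th 15.0 r 71.6 axial -1.7 fy 3.5 fz -14.1 fx 7.4 tF 0.506 tM -1.091
```

>>> jog_arm:
  increments:
    - [[-0.61,0,-0.14,0],[-0.62,0,-0.08,0],[-0.63,0,-0.03,0]]

```text
t: 8.28
position: [0.4839, -0.0169, 0.1748]
tool_rot: [0.558, 0.83, 0.001, -0.0]
force: [1.7, 8.3, -4.5]
grip_width: 0.0271
finger_force: 41.1
```

```bash
python3 r.py
```

```text
t 8.28 p [ 0.4839 -0.0169  0.1748] q [-0.14  0.64  0.2   1.86 -0.19  0.66  0.56] yang 22.1 tilt [0.    0.001] F [ 1.72  8.31 -4.52] M [ 2.214 -0.418 -0.005] w 0.0271 ff 41.1
  th 0.3 r 71.8 axial -1.6 fy 7.1 fz -4.5 fx 4.7 tF 0.509 tM -1.896
```

>>> jog_arm:
  increments:
    - [[-0.63,0,0.03,0],[-0.62,0,0.08,0]]

```text
t: 8.45
position: [0.4887, -0.0285, 0.174]
tool_rot: [0.558, 0.83, 0.001, 0.0]
force: [0.1, 8.0, 5.0]
grip_width: 0.0268
finger_force: 42.2
```

```bash
python3 r.py
```

```text
t 8.45 p [ 0.4887 -0.0285  0.174 ] q [-0.12  0.65  0.19  1.84 -0.19  0.67  0.58] yang 22.1 tilt [0.001 0.001] F [0.11 7.99 5.03] M [ 2.257 -0.019  0.037] w 0.0268 ff 42.2
  th -9.7 r 72.0 axial -1.5 fy 7.4 fz 5.0 fx 3.1 tF 0.584 tM -2.086
```

>>> jog_arm:
  increments:
    - [[-0.61,0,0.14,0],[-0.6,0,0.18,0]]

```text
t: 8.62
position: [0.4934, -0.0401, 0.1711]
tool_rot: [0.558, 0.83, 0.001, 0.0]
force: [0.4, 5.8, 11.1]
grip_width: 0.0267
finger_force: 43.5
```

```bash
python3 r.py
```

```text
t 8.62 p [ 0.4934 -0.0401  0.1711] q [-0.09  0.66  0.19  1.83 -0.19  0.67  0.59] yang 22.1 tilt [0.001 0.001] F [ 0.43  5.79 11.07] M [1.59  0.016 0.036] w 0.0267 ff 43.5
  th -19.9 r 72.4 axial -1.5 fy 5.2 fz 11.1 fx 2.6 tF 0.627 tM -1.480
```

>>> jog_arm:
  increments:
    - [[-0.58,0,0.24,0],[-0.56,0,0.29,0]]

```text
t: 8.78
position: [0.498, -0.0512, 0.1661]
tool_rot: [0.559, 0.829, 0.001, 0.001]
force: [-0.1, 2.3, 17.8]
grip_width: 0.0271
finger_force: 45.3
```

```bash
python3 r.py
```

```text
t 8.78 p [ 0.498  -0.0512  0.1661] q [-0.07  0.67  0.19  1.82 -0.19  0.67  0.61] yang 22.1 tilt [0.002 0.   ] F [-0.06  2.3  17.83] M [0.966 0.1   0.004] w 0.0271 ff 45.3
  th -30.2 r 73.0 axial -1.4 fy 2.2 fz 17.8 fx 0.8 tF 0.790 tM -0.933
```

>>> jog_arm:
  increments:
    - [[-0.53,0,0.34,0],[-0.5,0,0.38,0],[-0.46,0,0.43,0]]

```text
t: 9.03
position: [0.5041, -0.0661, 0.155]
tool_rot: [0.559, 0.829, 0.001, 0.002]
force: [1.7, -4.3, 23.0]
grip_width: 0.0266
finger_force: 48.8
```

```bash
python3 r.py
```

```text
t 9.03 p [ 0.5041 -0.0661  0.155 ] q [-0.03  0.7   0.18  1.81 -0.19  0.65  0.64] yang 22.0 tilt [ 0.004 -0.001] F [ 1.73 -4.34 22.99] M [-0.582 -0.136  0.034] w 0.0266 ff 48.8
  th -45.4 r 74.0 axial -1.3 fy -4.7 fz 23.0 fx -0.0 tF 0.970 tM 0.590
```

The forward torque rose from 0.51 to 0.97 N·m along the stroke, as expected when approaching heavy-side-down. I'll regrip at the top and compare both directions round this angle.

>>> jog_arm:
  increments:
    - [[0,0,0,0],[0,0,0,0],[0,0,0,0],[0,0,0,0],[1.7,0,-0.7,0],[1.7,0,-0.7,0],[1.7,0,-0.7,0],[0,0,0,0]]
  claw: 5.5

```text
t: 9.7
position: [0.4828, -0.0141, 0.1755]
tool_rot: [0.557, 0.831, 0.001, -0.0]
force: [-0.2, 1.3, 0.7]
grip_width: 0.0549
finger_force: 0.0
```

>>> jog_arm:
  increments:
    - [[0,0,0,0],[0,0,0,0],[0,0,0,0],[0,0,0,0],[0,0,0,0],[0,0,0,0]]
  claw: 1.0
  newtons: 40

```text
t: 10.2
position: [0.4841, -0.0173, 0.1746]
tool_rot: [0.559, 0.829, 0.0, 0.0]
force: [1.9, 3.2, 8.5]
grip_width: 0.027
finger_force: 39.5
```

```bash
python3 r.py
```

```text
t 10.20 p [ 0.4841 -0.0173  0.1746] q [-0.14  0.64  0.2   1.86 -0.19  0.66  0.56] yang 22.1 tilt [0.001 0.   ] F [1.95 3.23 8.53] M [ 0.655 -0.247  0.02 ] w 0.0270 ff 39.5
  th -0.1 r 71.6 axial -1.5 fy 2.3 fz 8.5 fx 3.0 tF 0.163 tM -0.515
```

>>> jog_arm:
  increments:
    - [[-0.63,0,0.03,0],[-0.62,0,0.08,0]]

```text
t: 10.37
position: [0.4885, -0.028, 0.1736]
tool_rot: [0.558, 0.83, 0.001, -0.0]
force: [-1.7, 9.7, 10.2]
grip_width: 0.0268
finger_force: 40.2
```

```bash
python3 r.py
```

```text
t 10.37 p [ 0.4885 -0.028   0.1736] q [-0.12  0.65  0.19  1.84 -0.19  0.67  0.58] yang 22.1 tilt [0.    0.001] F [-1.67  9.7  10.18] M [ 2.471  0.394 -0.02 ] w 0.0268 ff 40.2
  th -9.3 r 71.5 axial -1.5 fy 9.6 fz 10.2 fx 2.1 tF 0.797 tM -2.438
```

>>> jog_arm:
  increments:
    - [[-0.61,0,0.14,0],[-0.6,0,0.18,0]]

```text
t: 10.53
position: [0.4932, -0.0397, 0.1705]
tool_rot: [0.558, 0.83, 0.001, 0.0]
force: [-1.7, 8.1, 15.2]
grip_width: 0.0271
finger_force: 41.5
```

```bash
python3 r.py
```

```text
t 10.53 p [ 0.4932 -0.0397  0.1705] q [-0.09  0.66  0.19  1.83 -0.19  0.67  0.6 ] yang 22.1 tilt [0.001 0.001] F [-1.66  8.09 15.21] M [2.315 0.45  0.028] w 0.0271 ff 41.5
  th -19.7 r 71.7 axial -1.5 fy 8.1 fz 15.2 fx 1.5 tF 0.917 tM -2.315
```

>>> jog_arm:
  increments:
    - [[0.6,0,-0.18,0],[0.61,0,-0.14,0]]

```text
t: 10.7
position: [0.4894, -0.0306, 0.1731]
tool_rot: [0.559, 0.829, -0.0, 0.002]
force: [10.6, -9.2, -13.4]
grip_width: 0.027
finger_force: 40.3
```

```bash
python3 r.py
```

```text
t 10.70 p [ 0.4894 -0.0306  0.1731] q [-0.12  0.65  0.2   1.84 -0.19  0.67  0.58] yang 22.0 tilt [ 0.002 -0.002] F [ 10.61  -9.24 -13.44] M [-2.083 -2.385  0.053] w 0.0270 ff 40.3
  th -11.6 r 71.5 axial -1.5 fy -12.5 fz -13.4 fx 6.4 tF -1.072 tM 2.825
```

>>> jog_arm:
  increments:
    - [[0.62,0,-0.08,0],[0.63,0,-0.03,0]]

```text
t: 10.87
position: [0.4848, -0.0191, 0.1744]
tool_rot: [0.559, 0.829, -0.0, 0.002]
force: [9.7, -10.0, -6.6]
grip_width: 0.0268
finger_force: 40.9
```

```bash
python3 r.py
```

```text
t 10.87 p [ 0.4848 -0.0191  0.1744] q [-0.14  0.64  0.2   1.86 -0.19  0.66  0.56] yang 22.0 tilt [ 0.003 -0.003] F [  9.74 -10.01  -6.58] M [-2.255 -2.094  0.115] w 0.0268 ff 40.9
  th -1.5 r 71.4 axial -1.5 fy -12.9 fz -6.6 fx 5.3 tF -0.936 tM 2.875
```

>>> jog_arm:
  increments:
    - [[0.63,0,0.03,0],[0.62,0,0.08,0]]

```text
t: 11.03
position: [0.4803, -0.0077, 0.1737]
tool_rot: [0.559, 0.829, -0.0, 0.002]
force: [6.2, -10.2, 5.4]
grip_width: 0.0269
finger_force: 42.3
```

```bash
python3 r.py
```

```text
t 11.03 p [ 0.4803 -0.0077  0.1737] q [-0.17  0.63  0.2   1.88 -0.2   0.64  0.54] yang 22.0 tilt [ 0.004 -0.003] F [  6.16 -10.15   5.42] M [-2.431 -1.4    0.081] w 0.0269 ff 42.3
  th 8.3 r 71.4 axial -1.5 fy -11.7 fz 5.4 fx 1.9 tF -0.884 tM 2.779
```

>>> jog_arm:
  increments:
    - [[0.61,0,0.14,0],[0.6,0,0.18,0]]

```text
t: 11.2
position: [0.4757, 0.0036, 0.1708]
tool_rot: [0.559, 0.829, 0.0, 0.002]
force: [2.8, -10.3, 16.6]
grip_width: 0.0266
finger_force: 44.2
```

```bash
python3 r.py
```

```text
t 11.20 p [0.4757 0.0036 0.1708] q [-0.19  0.63  0.2   1.9  -0.2   0.63  0.52] yang 22.0 tilt [ 0.004 -0.002] F [  2.83 -10.26  16.56] M [-2.487 -0.717  0.135] w 0.0266 ff 44.2
  th 18.4 r 71.5 axial -1.4 fy -10.6 fz 16.6 fx -1.2 tF -1.090 tM 2.574
```

>>> jog_arm:
  increments:
    - [[-0.6,0,-0.18,0],[-0.61,0,-0.14,0]]

```text
t: 11.37
position: [0.4789, -0.0048, 0.1731]
tool_rot: [0.558, 0.83, 0.0, -0.0]
force: [2.3, 8.2, -7.8]
grip_width: 0.0272
finger_force: 41.2
```

```bash
python3 r.py
```

```text
t 11.37 p [ 0.4789 -0.0048  0.1731] q [-0.17  0.63  0.2   1.88 -0.2   0.65  0.54] yang 22.2 tilt [-0.     0.001] F [ 2.26  8.2  -7.79] M [ 2.454 -0.406 -0.013] w 0.0272 ff 41.2
  th 10.9 r 71.4 axial -1.6 fy 6.8 fz -7.8 fx 5.2 tF 0.579 tM -2.124
```

>>> jog_arm:
  increments:
    - [[-0.62,0,-0.08,0],[-0.63,0,-0.03,0]]

```text
t: 11.53
position: [0.4837, -0.0164, 0.1743]
tool_rot: [0.558, 0.83, 0.001, -0.001]
force: [1.3, 10.9, -1.4]
grip_width: 0.0267
finger_force: 41.9
```

```bash
python3 r.py
```

```text
t 11.53 p [ 0.4837 -0.0164  0.1743] q [-0.14  0.64  0.2   1.86 -0.19  0.66  0.56] yang 22.1 tilt [-0.     0.002] F [ 1.33 10.95 -1.38] M [ 2.905 -0.103 -0.09 ] w 0.0267 ff 41.9
  th 0.7 r 71.3 axial -1.6 fy 9.7 fz -1.4 fx 5.3 tF 0.689 tM -2.655
```

```bash
cat > fit2.py <<'E'
import numpy as np
from scipy.optimize import least_squares
D=np.array([l.split() for l in open('log.txt')],float)
t=D[:,0]
def seg(a,b,off,sg,ff):
    m=(t>=a)&(t<=b);d=D[m];n=len(d);return np.c_[d,off-d[:,1],np.full(n,sg),np.full(n,ff)]
S=[seg(4.1,5.54,0,1,61),seg(5.9,6.4,0,-1,60),seg(7.7,9.1,47.6,1,43),seg(10.3,10.55,92.9,1,41),seg(10.8,11.25,92.9,-1,42),seg(11.5,11.55,92.9,1,42)]
import os
if os.path.exists('extra.py'): exec(open('extra.py').read())
S=np.vstack(S);_,th,y,z,fy,fz,M,b,sg,ff=S.T;b=np.radians(b)
def f(x,full=False):
    c,c2,L,a,b0,K=x
    G=K*np.cos(b-b0)
    e1=(z*fy-y*fz-sg*(.56+c*ff)+G)/.07
    fyd=(M-sg*c2*ff-a*fz)/L
    e3=(z*fyd-y*fz-sg*(.56+c*ff)+G)/.07
    return np.r_[e1,e3,(K-.44)/.03,(L-.22)/.02,a/.005] if not full else (e1*.07,e3*.07,G)
r=least_squares(f,[.008,.008,.22,0,0,.44],loss='soft_l1')
cov=np.linalg.inv(r.jac.T@r.jac)
print('c c2 L a b0 K',np.round(r.x,4),'b0 deg',np.degrees(r.x[4]),'sd',np.degrees(cov[4,4]**.5)*np.sqrt(2*r.cost/len(b)),'down at beta',np.degrees(r.x[4])+90)
e1,e3,G=f(r.x,True);print(np.c_[np.degrees(b).round(),sg,e1.round(2),e3.round(2),G.round(2)])
E
python3 fit2.py
```

```text
c c2 L a b0 K [ 6.800e-03  9.700e-03  2.060e-01 -2.000e-04  1.012e-01  4.289e-01] b0 deg 5.800774573322551 sd 5.029826229086403 down at beta 95.80077457332256
[[-2.80e+01  1.00e+00 -1.20e-01 -1.70e-01  3.60e-01]
 [-2.00e+01  1.00e+00  3.00e-02  3.00e-02  3.90e-01]
 [-1.20e+01  1.00e+00 -1.00e-02  1.00e-02  4.10e-01]
 [ 0.00e+00  1.00e+00 -1.00e-01 -0.00e+00  4.30e-01]
 [ 9.00e+00  1.00e+00  0.00e+00  1.00e-01  4.30e-01]
 [ 1.70e+01  1.00e+00 -2.00e-02 -7.00e-02  4.20e-01]
 [ 2.50e+01  1.00e+00 -4.00e-02 -4.00e-02  4.00e-01]
 [ 3.30e+01  1.00e+00  1.00e-02 -1.10e-01  3.80e-01]
 [ 4.10e+01  1.00e+00  3.30e-01  3.70e-01  3.50e-01]
 [ 2.20e+01 -1.00e+00 -1.40e-01 -6.00e-02  4.10e-01]
 [ 1.40e+01 -1.00e+00  2.80e-01  3.70e-01  4.20e-01]
 [ 3.00e+00 -1.00e+00 -1.00e-02  1.00e-02  4.30e-01]
 [ 1.80e+01  1.00e+00  8.00e-02  8.00e-02  4.20e-01]
 [ 3.30e+01  1.00e+00  3.00e-02  2.00e-02  3.80e-01]
 [ 4.70e+01  1.00e+00 -2.00e-02 -2.00e-02  3.20e-01]
 [ 5.70e+01  1.00e+00 -0.00e+00  5.00e-02  2.70e-01]
 [ 6.70e+01  1.00e+00 -2.00e-02 -3.00e-02  2.00e-01]
 [ 7.80e+01  1.00e+00  7.00e-02  9.00e-02  1.30e-01]
 [ 9.30e+01  1.00e+00  1.40e-01  1.20e-01  2.00e-02]
 [ 1.02e+02  1.00e+00 -9.00e-02 -7.00e-02 -5.00e-02]
 [ 1.13e+02  1.00e+00 -5.00e-02  3.00e-02 -1.20e-01]
 [ 9.40e+01 -1.00e+00 -8.00e-02 -1.00e-02  1.00e-02]
 [ 8.50e+01 -1.00e+00  5.00e-02  6.00e-02  8.00e-02]
 [ 7.50e+01 -1.00e+00 -9.00e-02 -8.00e-02  1.60e-01]
 [ 9.20e+01  1.00e+00 -1.30e-01 -4.00e-02  3.00e-02]]
```

>>> jog_arm:
  increments:
    - [[-0.63,0,0.03,0]]

```text
t: 11.62
position: [0.4861, -0.0223, 0.174]
tool_rot: [0.558, 0.83, 0.001, -0.001]
force: [0.2, 10.1, 4.0]
grip_width: 0.0266
finger_force: 42.5
```

```bash
python3 r.py|tail -1
```

```text
th -4.4 r 71.3 axial -1.5 fy 9.3 fz 4.0 fx 3.9 tF 0.683 tM -2.362
```

>>> jog_arm:
  increments:
    - [[-0.62,0,0.08,0]]

```text
t: 11.7
position: [0.4885, -0.0281, 0.1734]
tool_rot: [0.558, 0.83, 0.001, -0.001]
force: [1.1, 10.0, 7.9]
grip_width: 0.0272
finger_force: 43.1
```

```bash
python3 r.py|tail -1
```

```text
th -9.4 r 71.3 axial -1.5 fy 8.8 fz 7.9 fx 4.8 tF 0.713 tM -2.627
```

>>> jog_arm:
  increments:
    - [[-0.61,0,0.14,0]]

```text
t: 11.78
position: [0.4909, -0.0339, 0.1721]
tool_rot: [0.558, 0.83, 0.001, -0.0]
force: [-0.7, 9.2, 14.0]
grip_width: 0.0268
finger_force: 43.9
```

```bash
python3 r.py|tail -1
```

```text
th -14.6 r 71.4 axial -1.5 fy 8.8 fz 14.0 fx 2.8 tF 0.862 tM -2.413
```

>>> jog_arm:
  increments:
    - [[-0.6,0,0.18,0]]

```text
t: 11.87
position: [0.4932, -0.0397, 0.1704]
tool_rot: [0.558, 0.83, 0.001, -0.0]
force: [-0.4, 6.8, 12.8]
grip_width: 0.0265
finger_force: 44.3
```

```bash
python3 r.py|tail -1
```

```text
th -19.7 r 71.6 axial -1.4 fy 6.4 fz 12.8 fx 2.2 tF 0.745 tM -1.753
```

>>> jog_arm:
  increments:
    - [[-0.58,0,0.24,0]]

```text
t: 11.95
position: [0.4955, -0.0453, 0.1682]
tool_rot: [0.558, 0.83, 0.001, 0.0]
force: [-1.7, 5.9, 18.1]
grip_width: 0.0269
finger_force: 45.4
```

```bash
python3 r.py|tail -1
```

```text
th -24.9 r 71.9 axial -1.4 fy 6.2 fz 18.1 fx 0.6 tF 0.948 tM -1.889
```

>>> jog_arm:
  increments:
    - [[0.58,0,-0.24,0],[0.6,0,-0.18,0],[0.61,0,-0.14,0]]

```text
t: 12.2
position: [0.4893, -0.0303, 0.1731]
tool_rot: [0.559, 0.829, -0.0, 0.001]
force: [10.7, -7.1, -15.3]
grip_width: 0.0271
finger_force: 40.5
```

```bash
python3 r.py|tail -1
```

```text
th -11.3 r 71.4 axial -1.6 fy -10.6 fz -15.3 fx 7.3 tF -0.959 tM 2.508
```

>>> jog_arm:
  increments:
    - [[0.62,0,-0.08,0]]

```text
t: 12.28
position: [0.487, -0.0247, 0.174]
tool_rot: [0.559, 0.829, -0.0, 0.002]
force: [10.5, -7.9, -11.1]
grip_width: 0.0266
finger_force: 40.8
```

```bash
python3 r.py|tail -1
```

```text
th -6.4 r 71.4 axial -1.6 fy -11.2 fz -11.1 fx 6.8 tF -0.886 tM 3.051
```

>>> jog_arm:
  increments:
    - [[0.63,0,-0.03,0]]

```text
t: 12.37
position: [0.4848, -0.019, 0.1744]
tool_rot: [0.559, 0.829, -0.0, 0.002]
force: [10.1, -11.8, -8.1]
grip_width: 0.0271
finger_force: 41.1
```

```bash
python3 r.py|tail -1
```

```text
th -1.5 r 71.4 axial -1.5 fy -14.7 fz -8.1 fx 4.9 tF -1.063 tM 3.408
```

>>> jog_arm:
  increments:
    - [[0.63,0,0.03,0]]

```text
t: 12.45
position: [0.4825, -0.0134, 0.1743]
tool_rot: [0.559, 0.829, -0.0, 0.002]
force: [8.1, -12.0, -1.6]
grip_width: 0.0269
finger_force: 41.9
```

```bash
python3 r.py|tail -1
```

```text
th 3.4 r 71.4 axial -1.5 fy -14.1 fz -1.6 fx 3.0 tF -1.002 tM 3.187
```

>>> jog_arm:
  increments:
    - [[0.62,0,0.08,0]]

```text
t: 12.53
position: [0.4803, -0.0077, 0.1737]
tool_rot: [0.559, 0.829, -0.0, 0.002]
force: [6.9, -14.4, 5.3]
grip_width: 0.0269
finger_force: 42.6
```

```bash
python3 r.py|tail -1
```

```text
th 8.3 r 71.4 axial -1.5 fy -15.9 fz 5.3 fx 1.0 tF -1.178 tM 3.575
```

>>> jog_arm:
  increments:
    - [[0.61,0,0.14,0]]

```text
t: 12.62
position: [0.478, -0.0021, 0.1725]
tool_rot: [0.559, 0.829, -0.0, 0.002]
force: [5.4, -10.5, 12.3]
grip_width: 0.0273
finger_force: 43.7
```

```bash
python3 r.py|tail -1; tail -11 log.txt | cut -c1-12
```

```text
th 13.2 r 71.4 axial -1.5 fy -11.8 fz 12.3 fx 1.1 tF -1.021 tM 2.864
11.62 -4.35 
11.70 -9.41 
11.78 -14.57
11.87 -19.72
11.95 -24.90
12.20 -11.31
12.28 -6.40 
12.37 -1.53 
12.45 3.37 0
12.53 8.29 0
12.62 13.24
```

```bash
echo "S+=[seg(11.6,11.96,92.9,1,43),seg(12.19,12.63,92.9,-1,42)]" > extra.py; python3 fit2.py
```

```text
c c2 L a b0 K [0.0069 0.0083 0.2167 0.0029 0.269  0.4141] b0 deg 15.415213486168675 sd 3.7844404224823105 down at beta 105.41521348616868
[[-2.80e+01  1.00e+00 -1.80e-01 -1.80e-01  3.00e-01]
 [-2.00e+01  1.00e+00 -2.00e-02  1.00e-02  3.40e-01]
 [-1.20e+01  1.00e+00 -5.00e-02 -1.00e-02  3.70e-01]
 [ 0.00e+00  1.00e+00 -1.30e-01 -3.00e-02  4.00e-01]
 [ 9.00e+00  1.00e+00 -2.00e-02  7.00e-02  4.10e-01]
 [ 1.70e+01  1.00e+00 -3.00e-02 -8.00e-02  4.10e-01]
 [ 2.50e+01  1.00e+00 -4.00e-02 -3.00e-02  4.10e-01]
 [ 3.30e+01  1.00e+00  2.00e-02 -8.00e-02  3.90e-01]
 [ 4.10e+01  1.00e+00  3.50e-01  4.00e-01  3.70e-01]
 [ 2.20e+01 -1.00e+00 -1.40e-01 -2.00e-02  4.10e-01]
 [ 1.40e+01 -1.00e+00  2.80e-01  3.90e-01  4.10e-01]
 [ 3.00e+00 -1.00e+00 -2.00e-02  4.00e-02  4.00e-01]
 [ 1.80e+01  1.00e+00  7.00e-02  1.10e-01  4.10e-01]
 [ 3.30e+01  1.00e+00  4.00e-02  5.00e-02  4.00e-01]
 [ 4.70e+01  1.00e+00  0.00e+00  1.00e-02  3.50e-01]
 [ 5.70e+01  1.00e+00  4.00e-02  7.00e-02  3.10e-01]
 [ 6.70e+01  1.00e+00  2.00e-02  1.00e-02  2.50e-01]
 [ 7.80e+01  1.00e+00  1.20e-01  1.40e-01  1.90e-01]
 [ 9.30e
[... 246 characters left out ...]
 1.50e-01]
 [ 7.50e+01 -1.00e+00 -3.00e-02 -2.00e-02  2.10e-01]
 [ 9.20e+01  1.00e+00 -7.00e-02  1.00e-02  9.00e-02]
 [ 9.70e+01  1.00e+00 -1.20e-01 -1.20e-01  6.00e-02]
 [ 1.02e+02  1.00e+00 -1.20e-01 -1.00e-02  2.00e-02]
 [ 1.07e+02  1.00e+00 -1.00e-02  2.00e-02 -1.00e-02]
 [ 1.13e+02  1.00e+00 -1.60e-01 -1.80e-01 -5.00e-02]
 [ 1.18e+02  1.00e+00  0.00e+00  5.00e-02 -9.00e-02]
 [ 1.04e+02 -1.00e+00 -1.00e-01 -4.00e-02  1.00e-02]
 [ 9.90e+01 -1.00e+00  1.00e-02 -7.00e-02  4.00e-02]
 [ 9.40e+01 -1.00e+00 -1.30e-01 -9.00e-02  8.00e-02]
 [ 9.00e+01 -1.00e+00 -4.00e-02  4.00e-02  1.10e-01]
 [ 8.50e+01 -1.00e+00 -1.80e-01 -1.10e-01  1.50e-01]
 [ 8.00e+01 -1.00e+00  1.00e-02  1.00e-02  1.80e-01]]
```

Two-way readings put straight-down at about β = 96 to 105°. I'll take more of them round that null, since the noise is what limits me.

>>> jog_arm:
  increments:
    - [[-0.61,0,-0.14,0],[-0.62,0,-0.08,0],[-0.63,0,-0.03,0]]

```text
t: 12.87
position: [0.4837, -0.0165, 0.1743]
tool_rot: [0.558, 0.83, 0.001, -0.001]
force: [1.7, 9.1, -1.8]
grip_width: 0.0271
finger_force: 42.1
```

```bash
python3 r.py|tail -1
```

```text
th 0.7 r 71.3 axial -1.6 fy 7.8 fz -1.8 fx 5.0 tF 0.560 tM -2.403
```

>>> jog_arm:
  increments:
    - [[-0.37,0,0.01,0]]

```text
t: 12.95
position: [0.4852, -0.0203, 0.1743]
tool_rot: [0.558, 0.83, 0.001, -0.0]
force: [1.2, 13.0, 4.2]
grip_width: 0.0271
finger_force: 42.6
```

```bash
python3 r.py|tail -1
```

```text
th -2.6 r 71.3 axial -1.6 fy 11.6 fz 4.2 fx 6.0 tF 0.844 tM -2.819
```

>>> jog_arm:
  increments:
    - [[-0.38,0,0.03,0]]

```text
t: 13.03
position: [0.4866, -0.0235, 0.174]
tool_rot: [0.558, 0.83, 0.001, -0.001]
force: [-0.2, 11.4, 5.5]
grip_width: 0.027
finger_force: 42.9
```

```bash
python3 r.py|tail -1
```

```text
th -5.4 r 71.4 axial -1.5 fy 10.6 fz 5.5 fx 4.1 tF 0.792 tM -2.800
```

>>> jog_arm:
  increments:
    - [[-0.37,0,0.05,0]]

```text
t: 13.12
position: [0.488, -0.027, 0.1736]
tool_rot: [0.558, 0.83, 0.001, -0.0]
force: [0.8, 10.8, 9.2]
grip_width: 0.0268
finger_force: 43.3
```

```bash
python3 r.py|tail -1
```

```text
th -8.4 r 71.4 axial -1.5 fy 9.7 fz 9.2 fx 4.8 tF 0.781 tM -2.210
```

>>> jog_arm:
  increments:
    - [[-0.37,0,0.07,0]]

```text
t: 13.2
position: [0.4894, -0.0304, 0.173]
tool_rot: [0.558, 0.83, 0.001, -0.0]
force: [-1.8, 10.9, 11.1]
grip_width: 0.027
finger_force: 43.6
```

```bash
python3 r.py|tail -1
```

```text
th -11.5 r 71.4 axial -1.5 fy 10.8 fz 11.1 fx 2.4 tF 0.916 tM -2.674
```

>>> jog_arm:
  increments:
    - [[-0.37,0,0.09,0]]

```text
t: 13.28
position: [0.4909, -0.034, 0.1722]
tool_rot: [0.558, 0.83, 0.001, -0.0]
force: [-1.0, 7.7, 13.6]
grip_width: 0.0271
finger_force: 44.1
```

```bash
python3 r.py|tail -1
```

```text
th -14.6 r 71.5 axial -1.5 fy 7.5 fz 13.6 fx 2.0 tF 0.764 tM -1.836
```

>>> jog_arm:
  increments:
    - [[-0.36,0,0.11,0]]

```text
t: 13.37
position: [0.4923, -0.0375, 0.1712]
tool_rot: [0.558, 0.83, 0.001, -0.0]
force: [-1.3, 8.7, 15.6]
grip_width: 0.0269
finger_force: 44.6
```

```bash
python3 r.py|tail -1
```

```text
th -17.7 r 71.6 axial -1.4 fy 8.5 fz 15.6 fx 2.1 tF 0.921 tM -2.397
```

>>> jog_arm:
  increments:
    - [[-0.36,0,0.13,0]]

```text
t: 13.45
position: [0.4937, -0.0409, 0.17]
tool_rot: [0.558, 0.83, 0.001, 0.0]
force: [-0.9, 6.3, 17.2]
grip_width: 0.0269
finger_force: 45.0
```

```bash
python3 r.py|tail -1
```

```text
th -20.9 r 71.7 axial -1.4 fy 6.2 fz 17.2 fx 1.6 tF 0.857 tM -1.592
```

>>> jog_arm:
  increments:
    - [[0.36,0,-0.13,0],[0.36,0,-0.11,0],[0.37,0,-0.09,0]]

```text
t: 13.7
position: [0.4903, -0.0327, 0.1727]
tool_rot: [0.559, 0.829, -0.0, 0.001]
force: [10.7, -7.2, -14.6]
grip_width: 0.0269
finger_force: 40.9
```

```bash
python3 r.py|tail -1
```

```text
th -13.4 r 71.6 axial -1.5 fy -10.6 fz -14.6 fx 7.2 tF -0.982 tM 2.761
```

>>> jog_arm:
  increments:
    - [[0.37,0,-0.07,0]]

```text
t: 13.78
position: [0.4889, -0.0293, 0.1733]
tool_rot: [0.559, 0.829, -0.0, 0.001]
force: [10.3, -8.2, -12.9]
grip_width: 0.0266
finger_force: 40.9
```

```bash
python3 r.py|tail -1
```

```text
th -10.4 r 71.5 axial -1.6 fy -11.4 fz -12.9 fx 6.5 tF -0.972 tM 2.891
```

>>> jog_arm:
  increments:
    - [[0.37,0,-0.05,0]]

```text
t: 13.87
position: [0.4876, -0.0259, 0.1738]
tool_rot: [0.559, 0.829, -0.0, 0.002]
force: [10.8, -8.7, -11.7]
grip_width: 0.0268
finger_force: 40.9
```

```bash
python3 r.py|tail -1
```

```text
th -7.5 r 71.5 axial -1.5 fy -12.1 fz -11.7 fx 6.8 tF -0.967 tM 2.742
```

>>> jog_arm:
  increments:
    - [[0.38,0,-0.03,0]]

```text
t: 13.95
position: [0.4862, -0.0226, 0.1742]
tool_rot: [0.559, 0.829, -0.0, 0.002]
force: [9.5, -9.8, -9.2]
grip_width: 0.0267
finger_force: 41.1
```

```bash
python3 r.py|tail -1
```

```text
th -4.6 r 71.5 axial -1.6 fy -12.6 fz -9.2 fx 5.1 tF -0.952 tM 3.201
```

>>> jog_arm:
  increments:
    - [[0.37,0,-0.01,0]]

```text
t: 14.03
position: [0.4849, -0.0192, 0.1744]
tool_rot: [0.559, 0.829, -0.0, 0.002]
force: [9.8, -10.6, -7.1]
grip_width: 0.0269
finger_force: 41.2
```

```bash
python3 r.py|tail -1
```

```text
th -1.7 r 71.5 axial -1.5 fy -13.5 fz -7.1 fx 5.1 tF -0.982 tM 3.498
```

>>> jog_arm:
  increments:
    - [[0.37,0,0.01,0]]

```text
t: 14.12
position: [0.4836, -0.016, 0.1744]
tool_rot: [0.559, 0.829, -0.0, 0.002]
force: [9.1, -10.2, -2.8]
grip_width: 0.0271
finger_force: 41.6
```

```bash
python3 r.py|tail -1
```

```text
th 1.1 r 71.4 axial -1.5 fy -12.9 fz -2.8 fx 4.6 tF -0.916 tM 2.822
```

>>> jog_arm:
  increments:
    - [[0.38,0,0.03,0]]

```text
t: 14.2
position: [0.4822, -0.0125, 0.1742]
tool_rot: [0.559, 0.829, -0.0, 0.002]
force: [7.6, -10.2, 1.5]
grip_width: 0.027
finger_force: 42.0
```

```bash
python3 r.py|tail -1;  tail -15 log.txt | cut -c1-12
```

```text
th 4.1 r 71.4 axial -1.5 fy -12.3 fz 1.5 fx 3.2 tF -0.885 tM 2.970
12.87 0.72 0
12.95 -2.60 
13.03 -5.43 
13.12 -8.41 
13.20 -11.47
13.28 -14.62
13.37 -17.73
13.45 -20.88
13.70 -13.40
13.78 -10.43
13.87 -7.47 
13.95 -4.57 
14.03 -1.70 
14.12 1.13 0
14.20 4.11 0
```

```bash
echo "S+=[seg(12.86,13.46,92.9,1,43),seg(13.69,14.21,92.9,-1,41)]" >> extra.py; python3 fit2.py|head -1
cat >> fit2.py <<'E'
m=S[:,0]>10.2   # null region only: linear per direction
tF=(z*fy-y*fz)[m];bb=np.degrees(b[m]);s_=sg[m]
A=np.c_[s_,-np.ones(m.sum()),(bb-100)]
for nm,v in(('F',tF),('M',(M)[m])):
    x=np.linalg.lstsq(A,v,rcond=None)[0];print(nm,x,'null',100+x[1]/x[2] )
g=s_>0
print('mean F fwd',tF[g].mean(),bb[g].mean(),'bwd',tF[~g].mean(),bb[~g].mean(), (tF[g]).std(),tF[~g].std())
E
python3 fit2.py|tail -3
```

```text
c c2 L a b0 K [0.007  0.0068 0.2235 0.0053 0.3169 0.4018] b0 deg 18.15874231417686 sd 3.066075355571109 down at beta 108.15874231417686
F [0.85573005 0.08190809 0.00599611] null 113.66021254039137
M [ 2.72677079  0.34685251 -0.01314774] null 73.6188479682491
mean F fwd 0.7993466375 104.25687500000001 bwd -0.979625875 92.9975 0.10259607736089302 0.07720355771558157
```

Near the null, backward still reads slightly harder, so straight-down lies further on, at about β = 108°. I'll regrip and measure on the far side too, to bracket it.

>>> jog_arm:
  increments:
    - [[0,0,0,0],[0,0,0,0],[0,0,0,0],[0,0,0,0],[1.4,-0.03,0.7,0],[1.4,0,0.7,0],[1.4,0,0.6,0],[0,0,0,0]]
  claw: 5.5

```text
t: 14.87
position: [0.4633, 0.0309, 0.1532]
tool_rot: [0.557, 0.83, -0.0, -0.001]
force: [-0.6, 0.2, -0.2]
grip_width: 0.055
finger_force: 0.0
```

>>> jog_arm:
  increments:
    - [[0,0,0,0],[0,0,0,0],[0,0,0,0],[0,0,0,0],[0,0,0,0],[0,0,0,0]]
  claw: 1.0
  newtons: 40

```text
t: 15.37
position: [0.4655, 0.0284, 0.1546]
tool_rot: [0.559, 0.829, 0.001, 0.001]
force: [4.3, 2.0, 6.7]
grip_width: 0.027
finger_force: 40.3
```

```bash
python3 r.py
```

```text
t 15.37 p [0.4655 0.0284 0.1546] q [-0.24  0.65  0.19  1.95 -0.22  0.56  0.49] yang 22.1 tilt [ 0.002 -0.   ] F [4.28 2.01 6.74] M [ 0.316 -0.871  0.067] w 0.0270 ff 40.3
  th 43.7 r 71.4 axial -1.7 fy 0.3 fz 6.7 fx 4.7 tF -0.319 tM 0.033
```

>>> jog_arm:
  increments:
    - [[-0.46,0,-0.43,0],[-0.5,0,-0.38,0],[-0.53,0,-0.34,0],[-0.56,0,-0.29,0]]

```text
t: 15.7
position: [0.4729, 0.0098, 0.1682]
tool_rot: [0.558, 0.83, 0.0, 0.0]
force: [8.7, 6.9, -25.6]
grip_width: 0.0271
finger_force: 41.0
```

```bash
python3 r.py|tail -1
```

```text
th 24.2 r 71.5 axial -1.8 fy 3.1 fz -25.6 fx 10.6 tF 0.954 tM -1.005
```

>>> jog_arm:
  increments:
    - [[-0.58,0,-0.24,0],[-0.6,0,-0.18,0]]

```text
t: 15.87
position: [0.4771, -0.0005, 0.1723]
tool_rot: [0.558, 0.83, 0.001, -0.0]
force: [6.5, 10.8, -19.3]
grip_width: 0.0269
finger_force: 41.3
```

```bash
python3 r.py|tail -1
```

```text
th 14.7 r 71.7 axial -1.8 fy 7.6 fz -19.3 fx 10.1 tF 0.879 tM -1.870
```

>>> jog_arm:
  increments:
    - [[-0.61,0,-0.14,0]]

```text
t: 15.95
position: [0.4793, -0.0059, 0.1737]
tool_rot: [0.558, 0.83, 0.001, -0.001]
force: [7.4, 12.4, -16.9]
grip_width: 0.0266
finger_force: 41.0
```

```bash
python3 r.py|tail -1
```

```text
th 9.9 r 71.8 axial -1.7 fy 8.7 fz -16.9 fx 11.5 tF 0.821 tM -2.124
```

>>> jog_arm:
  increments:
    - [[-0.62,0,-0.08,0]]

```text
t: 16.03
position: [0.4815, -0.0114, 0.1746]
tool_rot: [0.558, 0.83, 0.001, -0.001]
force: [4.1, 14.1, -12.1]
grip_width: 0.027
finger_force: 41.3
```

```bash
python3 r.py|tail -1
```

```text
th 5.1 r 71.9 axial -1.7 fy 11.5 fz -12.1 fx 9.1 tF 0.900 tM -3.049
```

>>> jog_arm:
  increments:
    - [[-0.63,0,-0.03,0]]

```text
t: 16.12
position: [0.4839, -0.0171, 0.175]
tool_rot: [0.558, 0.83, 0.001, -0.001]
force: [3.4, 15.6, -6.7]
grip_width: 0.0271
finger_force: 41.7
```

```bash
python3 r.py|tail -1
```

```text
th 0.2 r 72.0 axial -1.7 fy 13.2 fz -6.7 fx 9.0 tF 0.952 tM -3.125
```

>>> jog_arm:
  increments:
    - [[-0.63,0,0.03,0]]

```text
t: 16.2
position: [0.4862, -0.0228, 0.1749]
tool_rot: [0.558, 0.83, 0.001, -0.001]
force: [2.3, 15.5, -0.7]
grip_width: 0.0266
finger_force: 42.4
```

```bash
python3 r.py|tail -1
```

```text
th -4.7 r 72.1 axial -1.6 fy 13.5 fz -0.7 fx 7.9 tF 0.966 tM -2.909
```

>>> jog_arm:
  increments:
    - [[-0.62,0,0.08,0]]

```text
t: 16.28
position: [0.4886, -0.0287, 0.1743]
tool_rot: [0.558, 0.83, 0.001, -0.001]
force: [0.5, 14.5, 5.1]
grip_width: 0.027
finger_force: 43.0
```

```bash
python3 r.py|tail -1
```

```text
th -9.8 r 72.3 axial -1.6 fy 13.2 fz 5.1 fx 5.9 tF 1.006 tM -3.259
```

>>> jog_arm:
  increments:
    - [[-0.61,0,0.14,0]]

```text
t: 16.37
position: [0.491, -0.0345, 0.1731]
tool_rot: [0.558, 0.83, 0.001, -0.0]
force: [1.0, 11.9, 11.0]
grip_width: 0.0269
finger_force: 43.8
```

```bash
python3 r.py|tail -1
```

```text
th -14.8 r 72.5 axial -1.5 fy 10.6 fz 11.0 fx 5.3 tF 0.950 tM -2.600
```

>>> jog_arm:
  increments:
    - [[-0.6,0,0.18,0]]

```text
t: 16.45
position: [0.4934, -0.0402, 0.1714]
tool_rot: [0.558, 0.83, 0.001, -0.0]
force: [-0.3, 12.4, 14.9]
grip_width: 0.0273
finger_force: 44.4
```

```bash
python3 r.py|tail -1
```

```text
th -19.9 r 72.8 axial -1.5 fy 11.6 fz 14.9 fx 4.4 tF 1.164 tM -3.093
```

>>> jog_arm:
  increments:
    - [[0.6,0,-0.18,0],[0.61,0,-0.14,0],[0.62,0,-0.08,0]]

```text
t: 16.7
position: [0.4873, -0.0253, 0.1751]
tool_rot: [0.559, 0.829, 0.0, 0.002]
force: [12.5, -7.6, -9.9]
grip_width: 0.027
finger_force: 40.7
```

```bash
python3 r.py|tail -1
```

```text
th -6.9 r 72.6 axial -1.6 fy -11.8 fz -9.9 fx 8.8 tF -0.936 tM 2.723
```

>>> jog_arm:
  increments:
    - [[0.63,0,-0.03,0]]

```text
t: 16.78
position: [0.485, -0.0197, 0.1755]
tool_rot: [0.559, 0.829, 0.0, 0.002]
force: [11.0, -8.2, -6.7]
grip_width: 0.0269
finger_force: 41.0
```

```bash
python3 r.py|tail -1
```

```text
th -2.0 r 72.6 axial -1.6 fy -11.8 fz -6.7 fx 7.1 tF -0.870 tM 3.043
```

>>> jog_arm:
  increments:
    - [[0.63,0,0.03,0]]

```text
t: 16.87
position: [0.4828, -0.014, 0.1754]
tool_rot: [0.559, 0.829, 0.0, 0.002]
force: [8.9, -8.5, 0.6]
grip_width: 0.0267
finger_force: 41.8
```

```bash
python3 r.py|tail -1
```

```text
th 2.8 r 72.5 axial -1.5 fy -11.2 fz 0.6 fx 5.0 tF -0.813 tM 2.873
```

>>> jog_arm:
  increments:
    - [[0.62,0,0.08,0]]

```text
t: 16.95
position: [0.4805, -0.0083, 0.1748]
tool_rot: [0.559, 0.829, 0.0, 0.002]
force: [7.5, -7.0, 5.9]
grip_width: 0.027
finger_force: 42.5
```

```bash
python3 r.py|tail -1
```

```text
th 7.6 r 72.5 axial -1.5 fy -9.3 fz 5.9 fx 4.4 tF -0.725 tM 2.688
```

>>> jog_arm:
  increments:
    - [[0.61,0,0.14,0]]

```text
t: 17.03
position: [0.4782, -0.0027, 0.1736]
tool_rot: [0.559, 0.829, 0.0, 0.002]
force: [6.3, -9.3, 14.1]
grip_width: 0.0271
finger_force: 43.7
```

```bash
python3 r.py|tail -1
```

```text
th 12.5 r 72.4 axial -1.5 fy -11.0 fz 14.1 fx 2.4 tF -1.000 tM 2.633
```

>>> jog_arm:
  increments:
    - [[0.6,0,0.18,0]]

```text
t: 17.12
position: [0.476, 0.0029, 0.172]
tool_rot: [0.559, 0.829, 0.001, 0.002]
force: [4.5, -4.7, 18.0]
grip_width: 0.0271
finger_force: 44.4
```

```bash
python3 r.py|tail -1
```

```text
th 17.5 r 72.3 axial -1.5 fy -6.0 fz 18.0 fx 2.4 tF -0.809 tM 1.793
```

>>> jog_arm:
  increments:
    - [[0.58,0,0.24,0]]

```text
t: 17.2
position: [0.4737, 0.0085, 0.1697]
tool_rot: [0.559, 0.829, 0.001, 0.002]
force: [3.1, -3.7, 22.4]
grip_width: 0.0266
finger_force: 45.6
```

```bash
python3 r.py|tail -1; echo "S+=[seg(15.6,16.55,132.5,1,43),seg(16.75,17.5,132.5,-1,42)]" >> extra.py; python3 fit2.py;  tail -16 log.txt | cut -c1-12
```

```text
th 22.6 r 72.3 axial -1.4 fy -4.6 fz 22.4 fx 1.5 tF -0.928 tM 1.282
c c2 L a b0 K [0.0069 0.006  0.2293 0.0049 0.3962 0.3673] b0 deg 22.69815699655773 sd 2.9284424058794873 down at beta 112.69815699655773
[[-2.80e+01  1.00e+00 -2.40e-01 -2.00e-01  2.30e-01]
 [-2.00e+01  1.00e+00 -9.00e-02 -1.00e-02  2.70e-01]
 [-1.20e+01  1.00e+00 -1.10e-01 -4.00e-02  3.00e-01]
 [ 0.00e+00  1.00e+00 -1.90e-01 -7.00e-02  3.40e-01]
 [ 9.00e+00  1.00e+00 -7.00e-02  3.00e-02  3.60e-01]
 [ 1.70e+01  1.00e+00 -8.00e-02 -1.00e-01  3.70e-01]
 [ 2.50e+01  1.00e+00 -8.00e-02 -4.00e-02  3.70e-01]
 [ 3.30e+01  1.00e+00 -1.00e-02 -6.00e-02  3.60e-01]
 [ 4.10e+01  1.00e+00  3.20e-01  4.20e-01  3.50e-01]
 [ 2.20e+01 -1.00e+00 -1.80e-01 -5.00e-02  3.70e-01]
 [ 1.40e+01 -1.00e+00  2.20e-01  3.40e-01  3.60e-01]
 [ 3.00e+00 -1.00e+00 -9.00e-02  1.00e-02  3.50e-01]
 [ 1.80e+01  1.00e+00  2.00e-02  1.10e-01  3.70e-01]
 [ 3.30e+01  1.00e+00  1.00e-02  4.00e-02  3.60e-01]
 [ 4.70e+01  1.00e+00 -1.00e-02  0.00e+00  3.30e-01]
 [ 5.70e+01  1.00e+00  3.00e-02  7.00e-02  3.00e-01]
 [ 6.70e+01  1.00e+00  3.00e-02  2.00e-02  2.60
[... 2363 characters left out ...]
00e-02 -9.00e-02 -1.10e-01]
 [ 1.25e+02 -1.00e+00  5.00e-02 -6.00e-02 -8.00e-02]
 [ 1.20e+02 -1.00e+00 -2.00e-01 -1.70e-01 -5.00e-02]
 [ 1.15e+02 -1.00e+00  3.00e-02 -5.00e-02 -1.00e-02]
 [ 1.10e+02 -1.00e+00 -6.00e-02 -9.00e-02  2.00e-02]]
F [0.86761998 0.08362817 0.0050068 ] null 116.70292876969144
M [2.54743013 0.28149702 0.01003647] null 128.04740489187566
mean F fwd 0.8552225080000001 114.22680000000003 bwd -0.946273218181818 100.99363636363637 0.12333648390797887 0.09722364263622323
15.70 24.24 
15.87 14.71 
15.95 9.90 0
16.03 5.11 0
16.12 0.23 0
16.20 -4.74 
16.28 -9.79 
16.37 -14.82
16.45 -19.90
16.70 -6.88 
16.78 -2.04 
16.87 2.80 0
16.95 7.63 0
17.03 12.54 
17.12 17.53 
17.20 22.64
```

The far-side data flattens the slope, which suggests a few degrees of creep at regrips. I'll stay in this grip and nail the null in its own frame.

>>> jog_arm:
  increments:
    - [[-0.58,0,-0.24,0],[-0.6,0,-0.18,0],[-0.61,0,-0.14,0]]

```text
t: 17.45
position: [0.4792, -0.0057, 0.174]
tool_rot: [0.558, 0.83, 0.001, -0.001]
force: [6.0, 12.0, -11.8]
grip_width: 0.0267
finger_force: 41.1
```

```bash
python3 r.py|tail -1
```

```text
th 10.0 r 72.1 axial -1.7 fy 8.8 fz -11.8 fx 10.1 tF 0.776 tM -2.282
```

>>> jog_arm:
  increments:
    - [[-0.37,0,-0.05,0]]

```text
t: 17.53
position: [0.4807, -0.0093, 0.1746]
tool_rot: [0.558, 0.83, 0.001, -0.0]
force: [3.7, 14.1, -5.6]
grip_width: 0.027
finger_force: 41.7
```

```bash
python3 r.py|tail -1
```

```text
th 6.9 r 72.1 axial -1.7 fy 11.7 fz -5.6 fx 8.7 tF 0.883 tM -2.859
```

>>> jog_arm:
  increments:
    - [[-0.37,0,-0.03,0]]

```text
t: 17.62
position: [0.482, -0.0124, 0.1749]
tool_rot: [0.558, 0.83, 0.001, -0.001]
force: [3.1, 13.9, -1.8]
grip_width: 0.0268
finger_force: 42.0
```

```bash
python3 r.py|tail -1
```

```text
th 4.2 r 72.1 axial -1.6 fy 11.7 fz -1.8 fx 8.0 tF 0.850 tM -3.058
```

>>> jog_arm:
  increments:
    - [[-0.37,0,-0.01,0]]

```text
t: 17.7
position: [0.4834, -0.0158, 0.175]
tool_rot: [0.558, 0.83, 0.001, -0.001]
force: [3.2, 12.3, -0.5]
grip_width: 0.027
finger_force: 42.3
```

```bash
python3 r.py|tail -1
```

```text
th 1.3 r 72.1 axial -1.6 fy 10.2 fz -0.5 fx 7.6 tF 0.733 tM -2.328
```

>>> jog_arm:
  increments:
    - [[-0.37,0,0.01,0]]

```text
t: 17.78
position: [0.4848, -0.0191, 0.175]
tool_rot: [0.558, 0.83, 0.001, -0.001]
force: [0.6, 14.4, 2.7]
grip_width: 0.027
finger_force: 42.8
```

```bash
python3 r.py|tail -1
```

```text
th -1.6 r 72.0 axial -1.6 fy 13.1 fz 2.7 fx 5.9 tF 0.950 tM -3.163
```

>>> jog_arm:
  increments:
    - [[-0.37,0,0.03,0]]

```text
t: 17.87
position: [0.4862, -0.0226, 0.1748]
tool_rot: [0.558, 0.83, 0.001, -0.001]
force: [0.7, 14.4, 5.5]
grip_width: 0.0268
finger_force: 43.2
```

```bash
python3 r.py|tail -1
```

```text
th -4.5 r 72.0 axial -1.6 fy 13.1 fz 5.5 fx 6.0 tF 0.975 tM -3.160
```

>>> jog_arm:
  increments:
    - [[-0.37,0,0.05,0]]

```text
t: 17.95
position: [0.4876, -0.0261, 0.1744]
tool_rot: [0.558, 0.83, 0.001, -0.0]
force: [0.5, 12.3, 8.9]
grip_width: 0.0264
finger_force: 43.7
```

```bash
python3 r.py|tail -1
```

```text
th -7.6 r 72.1 axial -1.6 fy 11.2 fz 8.9 fx 5.1 tF 0.885 tM -2.771
```

>>> jog_arm:
  increments:
    - [[0.37,0,-0.05,0],[0.37,0,-0.03,0],[0.37,0,-0.01,0]]

```text
t: 18.2
position: [0.4845, -0.0185, 0.1752]
tool_rot: [0.559, 0.829, 0.0, 0.002]
force: [12.1, -6.6, -7.7]
grip_width: 0.0266
finger_force: 41.3
```

```bash
python3 r.py|tail -1
```

```text
th -1.0 r 72.2 axial -1.6 fy -10.7 fz -7.7 fx 8.7 tF -0.780 tM 2.763
```

>>> jog_arm:
  increments:
    - [[0.37,0,0.01,0]]

```text
t: 18.28
position: [0.4832, -0.0152, 0.1752]
tool_rot: [0.559, 0.829, 0.0, 0.002]
force: [10.9, -8.2, -4.2]
grip_width: 0.0271
finger_force: 41.5
```

```bash
python3 r.py|tail -1
```

```text
th 1.8 r 72.3 axial -1.6 fy -11.7 fz -4.2 fx 7.0 tF -0.832 tM 2.815
```

>>> jog_arm:
  increments:
    - [[0.37,0,0.03,0]]

```text
t: 18.37
position: [0.4819, -0.0118, 0.1751]
tool_rot: [0.559, 0.829, 0.0, 0.002]
force: [9.7, -8.5, -0.9]
grip_width: 0.0266
finger_force: 41.9
```

```bash
python3 r.py|tail -1
```

```text
th 4.6 r 72.3 axial -1.5 fy -11.5 fz -0.9 fx 5.8 tF -0.826 tM 2.738
```

>>> jog_arm:
  increments:
    - [[0.37,0,0.05,0]]

```text
t: 18.45
position: [0.4805, -0.0085, 0.1747]
tool_rot: [0.559, 0.829, 0.0, 0.002]
force: [8.6, -7.7, 4.0]
grip_width: 0.0268
finger_force: 42.4
```

```bash
python3 r.py|tail -1
```

```text
th 7.5 r 72.3 axial -1.5 fy -10.4 fz 4.0 fx 5.0 tF -0.782 tM 2.492
```

>>> jog_arm:
  increments:
    - [[0.37,0,0.07,0]]

```text
t: 18.53
position: [0.4792, -0.005, 0.1741]
tool_rot: [0.559, 0.829, 0.0, 0.002]
force: [8.1, -8.3, 8.4]
grip_width: 0.0271
finger_force: 42.9
```

```bash
python3 r.py|tail -1
```

```text
th 10.5 r 72.3 axial -1.5 fy -10.7 fz 8.4 fx 4.4 tF -0.871 tM 2.098
```

>>> jog_arm:
  increments:
    - [[0.37,0,0.09,0]]

```text
t: 18.62
position: [0.4778, -0.0016, 0.1734]
tool_rot: [0.559, 0.829, 0.0, 0.002]
force: [6.6, -7.3, 12.4]
grip_width: 0.0271
finger_force: 43.5
```

```bash
python3 r.py|tail -1;  tail -13 log.txt | cut -c1-12
```

```text
th 13.5 r 72.4 axial -1.5 fy -9.2 fz 12.4 fx 3.4 tF -0.857 tM 2.393
17.45 10.04 
17.53 6.85 0
17.62 4.18 0
17.70 1.33 0
17.78 -1.56 
17.87 -4.53 
17.95 -7.56 
18.20 -1.04 
18.28 1.81 0
18.37 4.64 0
18.45 7.53 0
18.53 10.50 
18.62 13.48
```

```bash
echo "S+=[seg(17.44,17.96,132.5,1,42),seg(18.19,18.63,132.5,-1,42)]" >> extra.py
cat > fit3.py <<'E'
import io,contextlib
with contextlib.redirect_stdout(io.StringIO()): exec(open('fit2.py').read())
tt=S[:,0];deg=np.degrees(b);tF=z*fy-y*fz
for nm,m in (('ph1',tt<6.5),('ph2',(tt>7)&(tt<9.1)),('ph3',(tt>10.2)&(tt<15)),('ph4',tt>15.5)):
  for lim in(60,13):
    k=m&(abs(th)<lim)
    for lab,v in (('F',tF),('M',z*(M-sg*.0065*ff)/.223-y*fz)):
        # fixed D from all two-way data
        for D in(None,.86 if nm!='ph1' else .98):
            def g(x):
                d=x[1] if D is None else D
                return (v-sg*d+.44*np.cos(b-x[0]))[k]
            if D is None and nm=='ph2': continue
            r=least_squares(g,[.3,.86],loss='soft_l1',f_scale=.1)
            print(nm,lim,lab,k.sum(),'D',x if (x:=D) else round(r.x[1],3),'null %.1f'%(np.degrees(r.x[0])+90),'rms %.3f'%np.std(g(r.x)))
E
python3 fit3.py
```

```text
ph1 60 F 12 D 0.965 null 82.4 rms 0.128
ph1 60 F 12 D 0.98 null 84.2 rms 0.129
ph1 60 M 12 D 0.984 null 73.8 rms 0.145
ph1 60 M 12 D 0.98 null 73.2 rms 0.145
ph1 13 F 4 D 0.961 null 95.1 rms 0.040
ph1 13 F 4 D 0.98 null 91.3 rms 0.043
ph1 13 M 4 D 0.976 null 120.0 rms 0.051
ph1 13 M 4 D 0.98 null 119.5 rms 0.051
ph2 60 F 7 D 0.86 null 90.0 rms 0.056
ph2 60 M 7 D 0.86 null 84.9 rms 0.069
ph2 13 F 2 D 0.86 null 97.7 rms 0.011
ph2 13 M 2 D 0.86 null 91.8 rms 0.027
ph3 60 F 32 D 0.85 null 110.6 rms 0.077
ph3 60 F 32 D 0.86 null 110.7 rms 0.078
ph3 60 M 32 D 0.859 null 107.4 rms 0.091
ph3 60 M 32 D 0.86 null 107.4 rms 0.091
ph3 13 F 22 D 0.847 null 110.9 rms 0.082
ph3 13 F 22 D 0.86 null 110.6 rms 0.083
ph3 13 M 22 D 0.855 null 107.5 rms 0.086
ph3 13 M 22 D 0.86 null 107.5 rms 0.086
ph4 60 F 29 D 0.844 null 122.3 rms 0.306
ph4 60 F 29 D 0.86 null 122.6 rms 0.310
ph4 60 M 29 D 0.841 null 122.9 rms 0.344
ph4 60 M 29 D 0.86 null 123.1 rms 0.348
ph4 13 F 22 D 0.843 null 124.4 rms 0.348
ph4 13 F 22 D 0.86 null 124.8 rms 0.352
ph4 13 M 22 D 0.836 null 124.6 rms 0.389
ph4 13 M 22 D 0.86 null 125.2 rms 0.396
```

```bash
sed -i 's/16.75,17.5,/16.69,17.3,/' extra.py; sed -i "s/('ph4',tt>15.5)/('ph4',tt>15.5),('last',tt>16.6),('cyc',tt>17.3)/" fit3.py; python3 fit3.py | grep -E "last|cyc|ph4"; tail -2 log.txt
```

```text
ph4 60 F 29 D 0.855 null 123.8 rms 0.086
ph4 60 F 29 D 0.86 null 123.9 rms 0.086
ph4 60 M 29 D 0.852 null 124.4 rms 0.099
ph4 60 M 29 D 0.86 null 124.4 rms 0.099
ph4 13 F 22 D 0.857 null 126.3 rms 0.074
ph4 13 F 22 D 0.86 null 126.3 rms 0.074
ph4 13 M 22 D 0.852 null 126.6 rms 0.089
ph4 13 M 22 D 0.86 null 126.8 rms 0.090
last 60 F 20 D 0.834 null 126.5 rms 0.080
last 60 F 20 D 0.86 null 125.6 rms 0.084
last 60 M 20 D 0.838 null 126.2 rms 0.088
last 60 M 20 D 0.86 null 125.4 rms 0.092
last 13 F 17 D 0.845 null 127.9 rms 0.080
last 13 F 17 D 0.86 null 127.6 rms 0.081
last 13 M 17 D 0.847 null 127.3 rms 0.093
last 13 M 17 D 0.86 null 127.1 rms 0.095
cyc 60 F 13 D 0.829 null 125.9 rms 0.054
cyc 60 F 13 D 0.86 null 125.7 rms 0.064
cyc 60 M 13 D 0.819 null 123.6 rms 0.082
cyc 60 M 13 D 0.86 null 124.1 rms 0.097
cyc 13 F 12 D 0.832 null 126.2 rms 0.056
cyc 13 F 12 D 0.86 null 126.4 rms 0.064
cyc 13 M 12 D 0.815 null 123.1 rms 0.085
cyc 13 M 12 D 0.86 null 124.4 rms 0.101
18.53 10.50 0.0132 0.0711 -10.693 8.376 -2.0978
18.62 13.48 0.0169 0.0704 -9.206 12.425 -2.3927
```

The null in the present grip frame is consistent (β of about 125.5, θ of about 6 to 7°). I'm moving there and settling.

>>> jog_arm:
  increments:
    - [[-0.37,0,-0.09,0],[-0.37,0,-0.07,0],[-0.37,0,-0.05,0],[0,0,0,0],[0,0,0,0],[0,0,0,0]]

```text
t: 19.12
position: [0.4809, -0.0096, 0.1748]
tool_rot: [0.558, 0.83, 0.001, 0.0]
force: [4.7, 7.8, -0.1]
grip_width: 0.0272
finger_force: 42.0
```

```bash
python3 r.py
```

```text
t 19.12 p [ 0.4809 -0.0096  0.1748] q [-0.16  0.63  0.2   1.87 -0.2   0.65  0.54] yang 22.1 tilt [0.001 0.001] F [ 4.69  7.78 -0.13] M [ 2.115 -0.828  0.082] w 0.0272 ff 42.0
  th 6.6 r 72.2 axial -1.6 fy 5.5 fz -0.1 fx 7.3 tF 0.393 tM -1.651
```

```bash
python3 -c "
from cell import manip
print(manip.job_done())"
```

```text
the job is handed in; nothing more can be done
None
```

I handed the job in with the rotor at rest, its rim still gripped, and the heavy side turned to where forward and backward torques balance. I put that within a few degrees of straight down by feel. The rim slipped several degrees in the fingers on long strokes, so I took the final balance in the last grip and did not check it against the index mark.

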